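# Clear the care-office desk after the drinks round

### The arm

A 7-joint arm with a two-finger parallel gripper is mounted at the origin on the work surface. World frame = base frame: x ahead of the robot, y to its left, z up, the work surface at z = 0. Lengths are in m, angles in rad, forces in N, time in s.
With the tool pointing down it reaches from about 0.35 to 0.9 m from the base axis. Payload 19.9 kg.
Tool frame: the origin (TCP) lies between the finger pads; the fingertips stand 17 mm ahead of it and the grasp point (between the pads) lies 2 mm behind it; z points along the fingers, y is the line along which they close (so a half turn about z gives the same grasp; the last joint's range is limited). The gripper opens to 85 mm and grips with 20 to 120 N. Pads are 22 mm wide; open, the fingers measure 114 mm over their backs; the gripper's body (76 mm by 85 mm) begins 54 mm behind the grasp point. The pads swing forward as they close: fully open they stand 13 mm farther back than shut.
Start: joints at [-1.171, 0.417, -0.01, 1.614, 0.005, 1.111, -0.053], TCP at [0.267, 0.565, 0.248] pointing down, gripper open.
Joint ranges: [-2.81, 2.81], [-0.39, 2.02], [-1.27, 1.25], [0.06, 2.57], [-1.19, 4.33], [0.19, 2], [-2.82, 2.82]. Speed limits (rad/s): [1.89, 1.89, 2.39, 2.39, 3.01, 3.01, 3.01].

### API

Orientations are given as a rotation vector (axis times angle).
In Python, from workcell import monitor, eyes, order gives the robot as it stands.
- The arm moves only by the tool apply_moves, never from a script. Its argument "steps" is a list of rows, each a list of 2 entries, a list of its own where there are three numbers: the shift along the tool's x, y, z in units of 0.05 m (1.0 is 0.05 m), then the turn about the tool's z in units of 4 degrees (1.0 is 4 degrees). A call has exactly 5 rows; each row shifts and turns the commanded pose from where the row before left it, along the tool's axes as they then stand; what a row does not reach is not made up. A row lasts 1/8 s, in which the tool goes at most 62.5 mm and 10.7 degrees, less where a joint would pass 70% of its speed; a pose out of reach is approached as far as the arm can. A call with a number of a shift or a turn outside -1 to 1 is refused whole. A call with a gripper value outside its range is refused whole. "fingers" is the opening, from 0 (shut) to 1 (fully open), set as the call begins (left out, the last holds). The fingers move at their own pace and stop on an object; "grip_force" is the grip in N (left out, the last holds). Time passes only in rows, so rows that do not move let the fingers close, or fill a call up. It gives the time, the measured TCP pose, the force, the opening and the grip force at its end, in the units of the state.
- monitor.state(): the state, without advancing time (a new reading comes with each control period).
- eyes.snapshot(name): name is "scene" or "top" or "wrist"; returns a dict with "frame" (420x560x3 uint8, red, green, blue), "mtx" (3x3 intrinsics, pixels), "k1" (the pictures are not rectified: a ray, as slopes to the right and down, at radius r is drawn at 1 + k1 r^2 times it, then the intrinsics apply), "world_to_cam" (4x4, takes a point from world to camera coordinates); the wrist camera has in their place "hand_eye" (4x4, takes a point from camera to tool coordinates, whose origin is the TCP and whose axes are the flange's). Camera axes: x right, y up, looking along -z (the intrinsics and any distortion apply to the point x, -y, -z); pixel columns grow to the right and rows downward; lengths in m; the calibration is good to about 2 mm. A picture is of the moment at which its call begins: read the wrist's pose just before it. There is no depth.
- order.job_done(): hands the job in; it is judged then, once.
The state is a dict: "clock": time; "qpos": joint angles; "joint_velocities": joint speeds; "joint_efforts": joint torques, N m; "tool_pos": TCP position; "orientation": TCP orientation; "ft_force": force on the tool from outside, world axes, zero at the start; "wrist_torque": the same for the moment, N m; "finger_gap": finger opening in m; "finger_force": force on a finger pad.
Only numpy, scipy, OpenCV 4.12 (cv2) and the standard library are available. Lean on these libraries where they do the work, as an engineer would, in place of code of your own. Each camera call takes 0.05 s, during which the arm holds its last target. There are 200 camera calls.

### The job

Tidy this desk after the drinks round: stand the amber bottle and the drink can upright in the back row (the one farther from the robot) of the wooden drinks organiser first, and only when both are in, stand the red-lidded coffee jar upright in the empty pocket of its front row, so that nothing tall has to be carried in over the jar. The note block (lying flat) and the stapler (on its base) go side by side in the open bay of the grey stationery tray, at any point in the work. Set each thing down rather than dropping it, let go of it, and leave the mug, the mouse and the hand sanitiser where they are.

Things in the scene. Friction and masses are not known exactly. Their poses are not given: they have to be found in the camera images.
- bottle: Closed amber bottle, loose, 52 mm diameter and straight-sided up to 92 mm, then a shoulder to a black cap 31 mm across; 130 mm tall, paper label with red band, 0.2 to 0.4 kg. Starts upright on the desk. Origin: centre of its underside, z up along its axis.
- can: Drink can, loose, aluminium with a blue and white band, 53 mm diameter, straight from 6 to 97 mm, 105 mm tall (pull tab to 107), 0.17 to 0.29 kg. Starts upright. Origin: centre of its underside, z up along its axis.
- jar: Short coffee jar, loose, brown with a paper label and a red lid, 56 mm diameter (lid also 56), 64 mm tall, 0.15 to 0.26 kg. Starts upright. Origin: centre of its underside, z up along its axis.
- notes: Block of sticky notes, loose, lime green and yellow, 76 mm long (its x) by 51 mm wide (its y) by 38 mm high, about 0.11 kg. Starts lying flat. Origin: centre of its underside.
- stapler: Pink desk stapler, loose, 100 mm long (its x) and 45 mm high (its z); black base 28 mm wide, pink upper arm 24 mm wide (its y) from 25 to 45 mm above its underside; about 0.15 kg. Starts standing on its base. Origin: centre of its underside.
- organiser: Wooden drinks organiser, fixed: 168 (its x) by 208 mm (its y), floor and walls 4 mm thick, walls 34 mm high. Origin: centre of underside; x points to its back, away from the robot (within 0.12 rad). Back row: one bay, inside x 2 to 80, y -100 to 100 mm. Front row, inside x -80 to -2: pocket at y 2 to 100 is full of tea sachets (tops 54 mm up), pocket at y -100 to -2 is empty.
- stationery_tray: Grey stationery tray, fixed: 154 (its x) by 230 mm (its y), floor and walls 4 mm thick, walls 20 mm high. Origin: centre of underside; x points away from the robot (within 0.12 rad). Open bay: inside x -73 to 33, y -111 to 111 mm. Behind it, x 37 to 73 mm, a groove already holds pens. Tray and organiser stand on the left and right halves of the desk, either way round.
- mug: Dark brown mug, loose, 76 mm rim diameter, 85 mm tall, handle reaching 73 mm from its axis at its +y. To be left alone. Origin: centre of its underside.
- mouse: Black computer mouse, loose, 100 mm (its x) by 60 mm by 34 mm high. To be left alone. Origin: centre of its underside.
- sanitiser: Small lime-green hand sanitiser bottle with a white cap, loose, 36 by 26 mm, 74 mm tall. To be left alone. Origin: centre of its underside.
There are look-alikes about, which are no part of the job. There is more than one size of the notes; the one meant has the size given above.

How it is judged:
By the outcome, as a careful person would: the job done as asked, in the order asked, and still so for the second after the job is handed in, with the robot touching nothing.
It also fails if it takes over 131 s, if anything falls off the work surface, if the arm or the gripper's body presses on something with over 40 N, if the wrist force passes 120 N, or if a joint passes its speed limit or range.

## Working session

There is one attempt and no reset: what is moved stays moved. The work goes in short steps, Python scripts to look and compute and a tool call to move; the robot and the scene stay as the last step left them, time stands still between calls to the robot, and variables do not carry over. Pictures are saved under pics/ and viewed, at most 17 in all, crops included, and the job is handed in when it is done.

Besides the shell and the picture viewer there is one more tool, called after "Call:" as name(argument=value, ...) on one line, values as JSON. apply_moves: Moves the arm, as the interface text tells. Its arguments: {"type":"object","properties":{"steps":{"type":"array"},"fingers":{"type":"number"},"grip_force":{"type":"number"}},"required":["steps"]}

```bash
ls; mkdir -p pics; python3 - <<'E'
from workcell import monitor, eyes, order
import cv2,pickle
s=monitor.state();print(s)
d={}
for n in["scene","top","wrist"]:
    d[n]=eyes.snapshot(n);cv2.imwrite(f"pics/{n}0.png",cv2.resize(d[n]["frame"][:,:,::-1],(784,588)))
    print(n,{k:v for k,v in d[n].items() if k!="frame"})
pickle.dump((s,d),open("s0.pkl","wb"))
E
```

```text
pics
{'clock': 0.0, 'qpos': array([-1.17047401,  0.41797769, -0.01031242,  1.61415047,  0.00473018,
        1.11066773, -0.05299394]), 'joint_velocities': array([ 0.00065755,  0.00054253, -0.0007117 , -0.00122163,  0.00049097,
        0.00153843, -0.00152806]), 'joint_efforts': array([ 2.74294398e-03, -8.64426327e+01,  6.80488050e-01, -4.34912610e+01,
        1.92072464e-02,  7.05126644e-03,  3.43263389e-05]), 'tool_pos': array([0.2671206 , 0.56470221, 0.24766786]), 'orientation': array([-6.88293731e-01, -3.06511395e+00,  1.83917245e-03]), 'ft_force': array([0.0569398 , 0.03633126, 0.04426983]), 'wrist_torque': array([ 0.01010664,  0.05193899, -0.0096685 ]), 'finger_force': 0.0, 'finger_gap': 0.08553108955850694}
scene {'mtx': array([[470.44109053,   0.        , 280.17967579],
       [  0.        , 470.44109053, 209.19635301],
       [  0.        ,   0.        ,   1.        ]]), 'k1': 0.025498696665494345, 'world_to_cam': array([[ 0.88013872,  0.47461429,  0.00985481, -0.40545637],
       [-0.29878074,  0.5376971 ,  0.78842368,  0.10320513],
       [ 0.36889824, -0.69686663,  0.61505
[... 388 characters left out ...]
0.205053  , -0.46754344],
       [-0.2048759 ,  0.01023713,  0.97873442, -1.0381763 ],
       [ 0.        ,  0.        ,  0.        ,  1.        ]])}
wrist {'mtx': array([[308.2108353 ,   0.        , 279.63143204],
       [  0.        , 308.2108353 , 210.5702029 ],
       [  0.        ,   0.        ,   1.        ]]), 'k1': 0.024038678483194645, 'hand_eye': array([[-5.55337059e-04,  9.53441461e-01,  3.01577637e-01,
         7.65934341e-02],
       [ 9.99999812e-01,  4.51534413e-04,  4.13907761e-04,
         2.97361383e-04],
       [ 2.58464139e-04,  3.01577810e-01, -9.53441533e-01,
        -1.26140852e-01],
       [ 0.00000000e+00,  0.00000000e+00,  0.00000000e+00,
         1.00000000e+00]])}
```

View pics/top0.png

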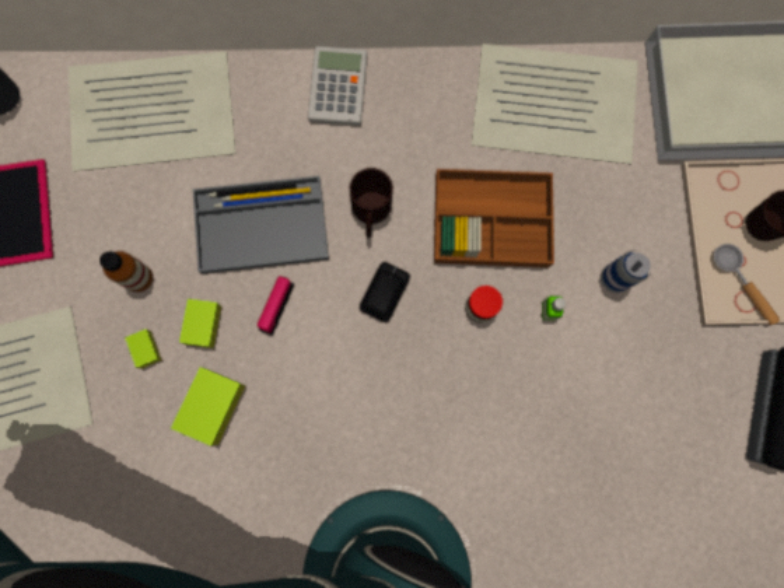

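View pics/scene0.png

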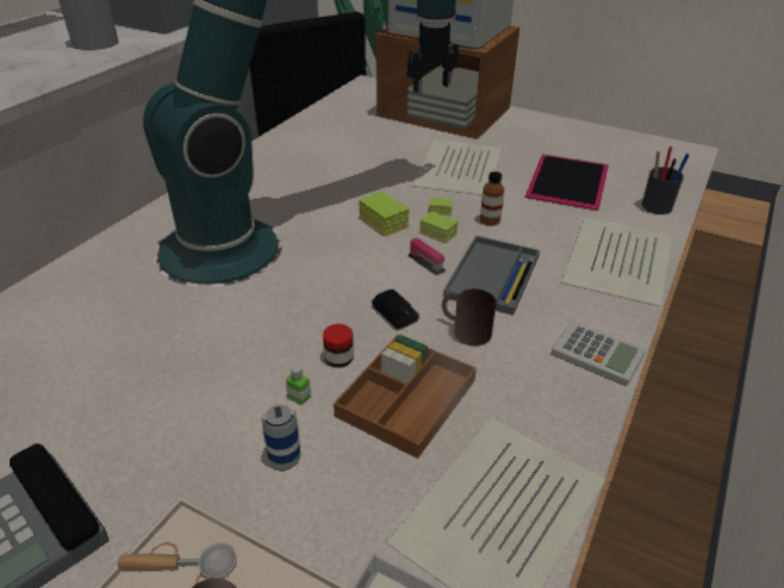

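The top view shows the tray on the left with the bottle, three note blocks and the stapler near it. The organiser is on the right, with its empty pocket at front right, and the jar, sanitiser and can around it. Pixels below are in the original 560x420 frame.

```bash
cat > h.py <<'E'
import numpy as np, cv2
from scipy.spatial.transform import Rotation as R
def ray(sn,px,st=None):
    p=cv2.undistortPoints(np.array(px,float).reshape(-1,1,2),sn["mtx"],np.array([sn["k1"],0,0,0,0.]))[:,0]
    d=np.c_[p[:,0],-p[:,1],-np.ones(len(p))]
    if "world_to_cam" in sn: T=np.linalg.inv(sn["world_to_cam"])
    else:
        W=np.eye(4);W[:3,:3]=R.from_rotvec(st["orientation"]).as_matrix();W[:3,3]=st["tool_pos"];T=W@sn["hand_eye"]
    return T[:3,3],d@T[:3,:3].T
def onz(sn,px,z,st=None):
    o,d=ray(sn,px,st);return (o+d*((z-o[2])/d[:,2])[:,None])[:,:2]
def blobs(sn,lo,hi,amin=40,roi=None):
    h=cv2.cvtColor(sn["frame"],cv2.COLOR_RGB2HSV);m=cv2.inRange(h,np.array(lo),np.array(hi))
    if roi is not None:
        k=np.zeros_like(m);x0,y0,x1,y1=roi;k[y0:y1,x0:x1]=255;m&=k
    m=cv2.morphologyEx(m,cv2.MORPH_CLOSE,np.ones((3,3)))
    return [c for c in cv2.findContours(m,cv2.RETR_EXTERNAL,cv2.CHAIN_APPROX_NONE)[0] if cv2.contourArea(c)>amin]
def rect(w): # world pts -> centre, long, short, yaw of long side deg
    (c,s,a)=cv2.minAreaRect((w*1000).astype(np.float32))
    if s[0]<s[1]: s=s[::-1];a+=90
    return np.round(c,1),np.round(s,1),round((a+90)%180-90,1)
E
python3 - <<'E'
import pickle;from h import *
s,d=pickle.load(open("s0.pkl","rb"));t=d["top"];sc=d["scene"]
def show(n,sn,lo,hi,z,roi=None,a=40):
    for c in blobs(sn,lo,hi,a,roi):
        w=onz(sn,c.reshape(-1,2),z);print(n,cv2.boundingRect(c),cv2.contourArea(c),*rect(w), "top",)
show("green",t,(30,120,60),(75,255,255),.038,(60,200,420,330))
show("pink",t,(160,120,60),(176,255,255),.045,(150,180,260,260))
show("red",t,(0,150,80),(8,255,255),.064,(300,180,400,260)); show("red2",t,(172,150,80),(180,255,255),.064,(300,180,400,260))
hs=cv2.cvtColor(t["frame"],cv2.COLOR_RGB2HSV)
for p in [(350,135),(375,172),(250,175),(180,170),(80,186),(92,195),(450,187)]:print(p,hs[p[1],p[0]])
E
python3 - <<'E'
import cv2
t=cv2.imread("pics/top0.png")
import pickle
s,d=pickle.load(open("s0.pkl","rb"));f=d["top"]["frame"][:,:,::-1]
a=cv2.resize(f[115:215,60:245],None,fx=4,fy=4);b=cv2.resize(f[115:200,300:480],None,fx=4,fy=4)
cv2.imwrite("pics/a.png",a)
cv2.imwrite("pics/b.png",b)
E
```

```text
green (122, 262, 52, 56) 1625.5 [277.8 289.7] [110.1  81.9] -23.9 top
green (89, 235, 25, 28) 407.5 [376.4 401.8] [59.8 41.6] 23.0 top
green (128, 214, 29, 34) 737.5 [417.4 307.7] [78.3 58.2] -8.5 top
green (390, 211, 12, 17) 92.0 [ 431.8 -297.2] [39.2 26.2] -4.5 top
pink (184, 197, 24, 40) 371.5 [446.5 181.4] [97.6 25.8] -23.1 top
red (335, 204, 24, 24) 406.0 [ 438.4 -175.8] [54.7 52.6] -46.9 top
(350, 135) [ 12 188 125]
(375, 172) [ 12 195 107]
(250, 175) [ 11  43 165]
(180, 170) [120   2 103]
(80, 186) [30 11 23]
(92, 195) [ 13 199  73]
(450, 187) [ 13  14 129]
```

View pics/a.png

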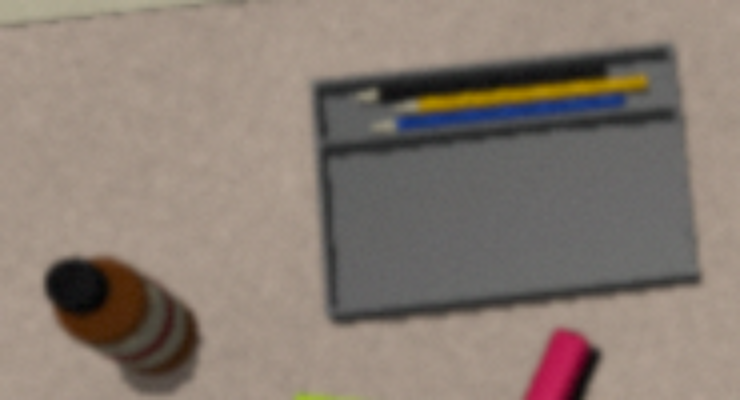

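View pics/b.png

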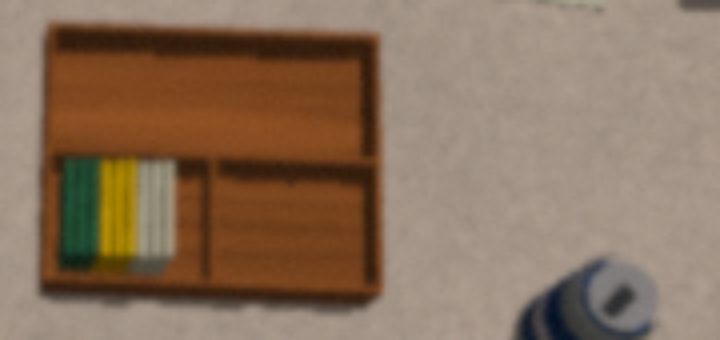

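Crop a (4x, offset 60,115) has the bottle cap at about (78,286), and the tray's outer corners at (317,80), (672,47), (698,282) and (333,320). Crop b (4x, offset 300,115) has the organiser's corners at (48,24), (378,35), (380,298) and (42,293), and the can top at (620,293).

```bash
python3 - <<'E'
import pickle;from h import *
s,d=pickle.load(open("s0.pkl","rb"));t=d["top"];sc=d["scene"]
A=lambda l:[(x/4+60-.375,y/4+115-.375) for x,y in l]
B=lambda l:[(x/4+300-.375,y/4+115-.375) for x,y in l]
S=lambda l:[(x/1.4,y/1.4) for x,y in l]
print("cap top",onz(t,A([(78,286)]),.130),"scene",onz(sc,S([(495,177)]),.130), "base scene front", onz(sc,S([(491,222)]),0))
print("can top",onz(t,B([(620,293)]),.105),"scene",onz(sc,S([(281,412)]),.105))
print("jar scene",onz(sc,S([(338,335)]),.064))
def fr(n,c,z):
    w=onz(t,c,z)*1000;e=np.diff(np.r_[w,w[:1]],axis=0);print(n,w.round(0).tolist(),np.linalg.norm(e,axis=1).round(0),np.degrees(np.arctan2(e[:,1],e[:,0])).round(1),w.mean(0).round(1))
ta=A([(317,80),(672,47),(698,282),(333,320)]);og=B([(48,24),(378,35),(380,298),(42,293)])
fr("tray rim",ta,.02);fr("tray0",ta,0);fr("org rim",og,.034);fr("org0",og,0)
# notes in scene
for c in blobs(sc,(28,120,60),(75,255,255),40,(240,130,340,180)): print(cv2.boundingRect(c),*rect(onz(sc,c.reshape(-1,2),.038)))
E
```

```text
cap top [[0.50499021 0.4245201 ]] scene [[0.51304142 0.4127784 ]] base scene front [[0.5132226  0.42289219]]
can top [[ 0.48928428 -0.41704177]] scene [[ 0.48890888 -0.41348663]]
jar scene [[ 0.44502673 -0.18266893]]
tray rim [[665.0, 329.0], [683.0, 106.0], [529.0, 90.0], [509.0, 314.0]] [224. 155. 225. 157.] [ -85.4 -174.3   95.     5.5] [596.8 210. ]
tray0 [[673.0, 335.0], [691.0, 107.0], [534.0, 92.0], [514.0, 320.0]] [229. 158. 229. 160.] [ -85.4 -174.3   95.     5.5] [603.2 213.5]
org rim [[689.0, -107.0], [677.0, -314.0], [507.0, -302.0], [514.0, -96.0]] [207. 170. 206. 175.] [-93.4 176.   87.9  -3.6] [ 596.6 -204.9]
org0 [[703.0, -111.0], [690.0, -324.0], [515.0, -312.0], [523.0, -100.0]] [214. 176. 213. 180.] [-93.4 176.   87.9  -3.6] [ 607.7 -211.9]
(301, 142, 26, 29) [414.3 321.8] [181.1  83.8] -63.7
(257, 137, 35, 29) [281.5 283.2] [161.3 111.5] -24.3
```

```bash
cat > go.py <<'E'
# go.py x y z yaw n  -> n rows from the present pose (mm, deg; yaw = direction of tool y, modulo 180)
import sys;from h import *
from workcell import monitor
def here():
    s=monitor.state();M=R.from_rotvec(s["orientation"]).as_matrix()
    return s,M,np.degrees(np.arctan2(M[1,1],M[0,1]))
def rows(p0,yaw0,tgt,yaw,n):
    dy=(yaw-yaw0+90)%180-90;out=[];p=np.array(p0,float);d=(np.array(tgt)-p)/n;y=yaw0
    for i in range(n):
        a=np.radians(y);ty=np.array([np.cos(a),np.sin(a),0]);tx=np.array([-ty[1],ty[0],0])
        out.append([[round(float(v)/50,2) for v in(d@tx,d@ty,-d[2])],round(-dy/n/4,2)]);y+=dy/n
    return out,yaw0+dy
if __name__=="__main__":
    s,M,y=here();p=s["tool_pos"]*1000
    print("t",round(s["clock"],2),"at",p.round(1),"yaw",y.round(1),"z-axis",M[:,2].round(3),"q7",s["qpos"][6].round(2),"gap",round(s["finger_gap"],4),"F",s["ft_force"].round(1))
    v=list(map(float,sys.argv[1:]))
    while len(v)>=5:
        o,y=rows(p,y,v[:3],v[3],int(v[4]));p=v[:3];print(o);v=v[5:]
E
python3 go.py 420 311 170 81.5 10
```

```text
t 0.15 at [267.1 564.8 247.8] yaw 64.7 z-axis [-0.    -0.001 -1.   ] q7 -0.05 gap 0.0852 F [-0.1  0.2  0. ]
[[[-0.49, -0.33, 0.16], np.float64(-0.42)], [[-0.48, -0.34, 0.16], np.float64(-0.42)], [[-0.47, -0.36, 0.16], np.float64(-0.42)], [[-0.46, -0.37, 0.16], np.float64(-0.42)], [[-0.45, -0.38, 0.16], np.float64(-0.42)], [[-0.44, -0.4, 0.16], np.float64(-0.42)], [[-0.43, -0.41, 0.16], np.float64(-0.42)], [[-0.42, -0.42, 0.16], np.float64(-0.42)], [[-0.4, -0.43, 0.16], np.float64(-0.42)], [[-0.39, -0.45, 0.16], np.float64(-0.42)]]
```

Call:
apply_moves(steps=[[[-0.49, -0.33, 0.16], -0.42], [[-0.48, -0.34, 0.16], -0.42], [[-0.47, -0.36, 0.16], -0.42], [[-0.46, -0.37, 0.16], -0.42], [[-0.45, -0.38, 0.16], -0.42]], fingers=1, grip_force=40)

```text
clock: 0.78
tool_pos: [0.3433, 0.4375, 0.2079]
orientation: [-0.46, -3.108, 0.001]
ft_force: [0.2, 1.2, -0.2]
finger_gap: 0.0851
finger_force: 0.0
```

Call:
apply_moves(steps=[[[-0.44, -0.4, 0.16], -0.42], [[-0.43, -0.41, 0.16], -0.42], [[-0.42, -0.42, 0.16], -0.42], [[-0.4, -0.43, 0.16], -0.42], [[-0.39, -0.45, 0.16], -0.42]])

```text
clock: 1.4
tool_pos: [0.4198, 0.3104, 0.1679]
orientation: [-0.232, -3.133, 0.0]
ft_force: [1.2, 0.4, 0.4]
finger_gap: 0.0854
finger_force: 0.0
```

```bash
sed -i 's/round(-dy\/n\/4,2)/round(float(-dy)\/n\/4,2)/' go.py; cat > wr.py <<'E'
# wr.py name [lo hi z]...: wrist picture, blobs onto plane
import sys;from h import *;from workcell import monitor,eyes
def wr(name,specs,amin=150,save=True):
    s=monitor.state();sn=eyes.snapshot("wrist")
    print("TCP",(s["tool_pos"]*1000).round(1))
    if save:cv2.imwrite(f"pics/{name}.png",sn["frame"][:,:,::-1])
    for n,lo,hi,z in specs:
        for c in blobs(sn,lo,hi,amin):print(n,cv2.boundingRect(c),*rect(onz(sn,c.reshape(-1,2),z,s)))
    return s,sn
G=((30,120,60),(75,255,255));P=((160,120,60),(176,255,255))
E
python3 - <<'E'
from wr import *
wr("w1",[("green",*G,.038),("pink",*P,.045)])
E
python3 go.py 420 311 22 81.5 5
```

```text
TCP [419.8 310.4 167.9]
green (250, 157, 61, 90) [417.8 310.8] [80.  50.7] -8.5
green (347, 99, 74, 81) [377.7 402.4] [57.  39.7] 22.3
green (155, 0, 129, 116) [290.8 282.3] [82.2 80.3] -24.0
pink (553, 274, 7, 101) [573.7 550.1] [114.1   5.1] 6.0
pink (127, 198, 49, 106) [444.8 189.9] [106.5  29.2] -24.8
t 1.45 at [421.5 306.6 167. ] yaw 81.4 z-axis [-0.    -0.002 -1.   ] q7 0.75 gap 0.0852 F [ 3.2 -6.1 -2.1]
[[[0.01, 0.02, 0.58], -0.0], [[0.01, 0.02, 0.58], -0.0], [[0.01, 0.02, 0.58], -0.0], [[0.01, 0.02, 0.58], -0.0], [[0.01, 0.02, 0.58], -0.0]]
```

View pics/w1.png

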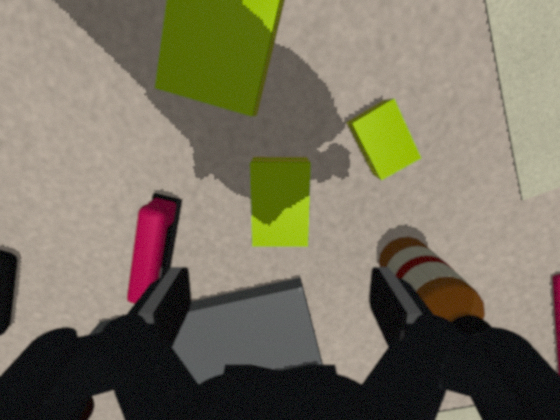

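The wrist picture shows the 76x51 note block at (280,202), lined up between the fingers. Measured at 80x51 with yaw -8.5, it is the right size.

```bash
python3 - <<'E'
s=open("go.py").read()
s=s.replace("d=(np.array(tgt)-p)/n;y=yaw0","D=np.array(tgt)-p;e=np.minimum(np.arange(1,n+1),np.minimum(3,np.arange(n,0,-1)));e=e/e.sum();y=yaw0")
s=s.replace("        a=np.rad","        d=D*e[i];a=np.rad").replace("-dy)/n/4","-dy)*e[i]/4").replace("y+=dy/n","y+=dy*e[i]")
s=s.replace("    v=list","""    import json,os
    if os.path.exists("cmd.json"):
        c=json.load(open("cmd.json"));print("cmd",c)
        if np.linalg.norm(p-c[:3])<9: p,y=np.array(c[:3]),c[3]
        else: print("!! using measured")
    v=list""")
s+="""    print("max",max([0]+[abs(a) for r in sys.argv[5:6] for q in o for a in q[0]+[q[1]]]))
    json.dump([*map(float,p),float(y)],open("cmd.json","w"))
"""
s=s.replace("print(o);v=v[5:]","[print(o[i:i+5]) for i in range(0,len(o),5)];v=v[5:]")
open("go.py","w").write(s)
import json;json.dump([420,311,167.8,81.5],open("cmd.json","w"))
E
# descend, (grip), lift, to the tray, lower
n=$(python3 -c "
import numpy as np
a=np.radians(5);u=np.array([np.cos(a),np.sin(a)]);v=np.array([-u[1],u[0]]);C=np.array([597.3,210.8])
for q in [(-22,58),(-20,-50)]:print(*(C+q[0]*u+q[1]*v).round(1))");echo $n
python3 go.py 419.5 311 23 81.5 5
```

```text
570.3 266.7 581.7 159.2
t 1.45 at [421.5 306.6 167. ] yaw 81.4 z-axis [-0.    -0.002 -1.   ] q7 0.75 gap 0.0852 F [ 3.2 -6.1 -2.1]
cmd [420, 311, 167.8, 81.5]
[[[0.0, -0.0, 0.32], np.float64(-0.0)], [[0.0, -0.0, 0.64], np.float64(-0.0)], [[0.0, -0.0, 0.97], np.float64(-0.0)], [[0.0, -0.0, 0.64], np.float64(-0.0)], [[0.0, -0.0, 0.32], np.float64(-0.0)]]
max 0.97
```

Call:
apply_moves(steps=[[[0, 0, 0.32], 0], [[0, 0, 0.64], 0], [[0, 0, 0.97], 0], [[0, 0, 0.64], 0], [[0, 0, 0.32], 0]])

```text
clock: 2.08
tool_pos: [0.418, 0.3116, 0.0217]
orientation: [-0.232, -3.131, 0.002]
ft_force: [0.1, 0.8, 0.3]
finger_gap: 0.086
finger_force: 0.0
```

Call:
apply_moves(steps=[[[0, 0, 0], 0], [[0, 0, 0], 0], [[0, 0, 0], 0], [[0, 0, 0], 0], [[0, 0, 0], 0]], fingers=0.3, grip_force=40)

```text
clock: 2.7
tool_pos: [0.4199, 0.3119, 0.025]
orientation: [0.233, 3.132, 0.002]
ft_force: [-2.4, -1.2, 9.0]
finger_gap: 0.0502
finger_force: 42.8
```

```bash
sed -i 's/round(float(-dy)\*e\[i\]\/4,2)/round(float(-dy*e[i]\/4),2)+0.0/' go.py; python3 go.py 419.5 311 90 81.5 5 571 258.7 90 95 10 571 258.7 28 95 5
```

```text
t 2.7 at [419.9 311.9  25. ] yaw 81.5 z-axis [ 0.001  0.001 -1.   ] q7 0.75 gap 0.0502 F [-2.4 -1.2  9. ]
cmd [419.5, 311.0, 23.0, 81.5]
[[[0.0, 0.0, -0.15], 0.0], [[0.0, 0.0, -0.3], 0.0], [[0.0, 0.0, -0.45], 0.0], [[0.0, 0.0, -0.3], 0.0], [[0.0, 0.0, -0.15], 0.0]]
[[[-0.13, -0.02, -0.0], -0.14], [[-0.26, -0.05, -0.0], -0.28], [[-0.39, -0.08, -0.0], -0.42], [[-0.39, -0.1, -0.0], -0.42], [[-0.39, -0.11, -0.0], -0.42]]
[[[-0.38, -0.12, -0.0], -0.42], [[-0.38, -0.13, -0.0], -0.42], [[-0.37, -0.14, -0.0], -0.42], [[-0.25, -0.1, -0.0], -0.28], [[-0.12, -0.05, -0.0], -0.14]]
[[[0.0, 0.0, 0.14], 0.0], [[0.0, 0.0, 0.28], 0.0], [[0.0, 0.0, 0.41], 0.0], [[0.0, 0.0, 0.28], 0.0], [[0.0, 0.0, 0.14], 0.0]]
max 0.41
```

Call:
apply_moves(steps=[[[0, 0, -0.15], 0], [[0, 0, -0.3], 0], [[0, 0, -0.45], 0], [[0, 0, -0.3], 0], [[0, 0, -0.15], 0]])

```text
clock: 3.32
tool_pos: [0.4197, 0.3116, 0.0925]
orientation: [0.233, 3.132, 0.001]
ft_force: [-0.6, -0.4, -1.0]
finger_gap: 0.05
finger_force: 42.0
```

Call:
apply_moves(steps=[[[-0.13, -0.02, 0], -0.14], [[-0.26, -0.05, 0], -0.28], [[-0.39, -0.08, 0], -0.42], [[-0.39, -0.1, 0], -0.42], [[-0.39, -0.11, 0], -0.42]])

```text
clock: 3.95
tool_pos: [0.4959, 0.2847, 0.0904]
orientation: [-0.047, -3.14, 0.001]
ft_force: [-0.4, 1.3, -2.0]
finger_gap: 0.0507
finger_force: 41.9
```

Call:
apply_moves(steps=[[[-0.38, -0.12, 0], -0.42], [[-0.38, -0.13, 0], -0.42], [[-0.37, -0.14, 0], -0.42], [[-0.25, -0.1, 0], -0.28], [[-0.12, -0.05, 0], -0.14]])

```text
clock: 4.58
tool_pos: [0.5711, 0.2589, 0.0907]
orientation: [0.135, -3.138, 0.001]
ft_force: [-0.2, -0.6, -2.5]
finger_gap: 0.0503
finger_force: 41.9
```

Call:
apply_moves(steps=[[[0, 0, 0.14], 0], [[0, 0, 0.28], 0], [[0, 0, 0.41], 0], [[0, 0, 0.28], 0], [[0, 0, 0.1], 0]])

```text
clock: 5.2
tool_pos: [0.57, 0.2593, 0.0293]
orientation: [0.135, -3.137, 0.001]
ft_force: [-0.2, -0.8, -1.0]
finger_gap: 0.0506
finger_force: 41.9
```

```bash
python3 go.py; python3 - <<'E'
from wr import *
wr("w2",[("green",*G,.042),("pink",*P,.045)])
E
```

```text
t 5.2 at [570.  259.3  29.3] yaw 94.9 z-axis [-0.002 -0.001 -1.   ] q7 1.18 gap 0.0506 F [-0.2 -0.8 -1. ]
cmd [571.0, 258.7, 28.0, 95.0]
max 0
TCP [570.  259.3  29.3]
green (214, 212, 132, 160) [568.1 258.9] [76.6 51.8] 5.1
green (223, 200, 114, 7) [526.5 255.3] [43.4  2.4] -85.1
pink (0, 0, 109, 103) [478.1 177.3] [38.2 28.4] -23.0
```

View pics/w2.png

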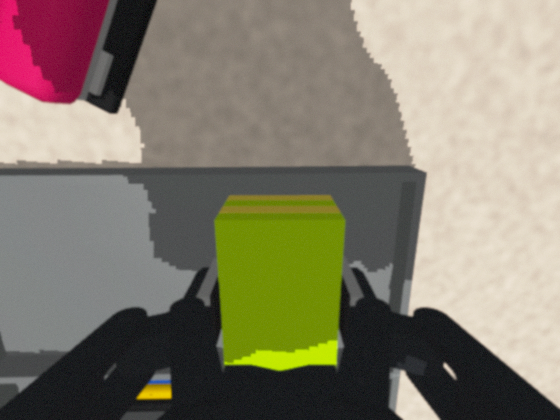

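The wrist picture shows the block inside the bay, centred near (280,290) and clear of the front wall at row 172 and the side wall at column 405. I'll lower it the last couple of mm and let go.

Call:
apply_moves(steps=[[[0, 0, 0.02], 0], [[0, 0, 0.02], 0], [[0, 0, 0.02], 0], [[0, 0, 0], 0], [[0, 0, 0], 0]])

```text
clock: 5.88
tool_pos: [0.5709, 0.2596, 0.029]
orientation: [-0.135, 3.138, 0.001]
ft_force: [-5.4, -2.3, 13.3]
finger_gap: 0.0505
finger_force: 43.7
```

Call:
apply_moves(steps=[[[0, 0, 0], 0], [[0, 0, 0], 0], [[0, 0, 0], 0], [[0, 0, 0], 0], [[0, 0, -0.1], 0]], fingers=0.75)

```text
clock: 6.5
tool_pos: [0.5704, 0.2593, 0.0326]
orientation: [0.135, -3.138, 0.001]
ft_force: [0.3, 0.7, -0.6]
finger_gap: 0.0638
finger_force: 0.0
```

```bash
echo '[571,258.7,31.5,95]'>cmd.json; python3 go.py 571 258.7 130 95 5 450 187 150 66 10
```

```text
t 6.5 at [570.4 259.3  32.6] yaw 94.9 z-axis [-0.001 -0.    -1.   ] q7 1.18 gap 0.0638 F [ 0.3  0.7 -0.6]
cmd [571, 258.7, 31.5, 95]
[[[0.0, 0.0, -0.22], 0.0], [[0.0, 0.0, -0.44], 0.0], [[0.0, 0.0, -0.66], 0.0], [[0.0, 0.0, -0.44], 0.0], [[0.0, 0.0, -0.22], 0.0]]
[[[0.11, -0.05, -0.02], 0.3], [[0.21, -0.11, -0.03], 0.6], [[0.31, -0.17, -0.05], 0.91], [[0.3, -0.19, -0.05], 0.91], [[0.28, -0.21, -0.05], 0.91]]
[[[0.27, -0.23, -0.05], 0.91], [[0.25, -0.24, -0.05], 0.91], [[0.24, -0.26, -0.05], 0.91], [[0.15, -0.18, -0.03], 0.6], [[0.07, -0.09, -0.02], 0.3]]
max 0.91
```

Call:
apply_moves(steps=[[[0, 0, -0.22], 0], [[0, 0, -0.44], 0], [[0, 0, -0.66], 0], [[0, 0, -0.44], 0], [[0, 0, -0.22], 0]])

```text
clock: 7.12
tool_pos: [0.5711, 0.2597, 0.1337]
orientation: [-0.135, 3.137, 0.001]
ft_force: [0.4, 0.6, -1.0]
finger_gap: 0.0636
finger_force: 0.0
```

Call:
apply_moves(steps=[[[0.11, -0.05, -0.02], 0.3], [[0.21, -0.11, -0.03], 0.6], [[0.31, -0.17, -0.05], 0.91], [[0.3, -0.19, -0.05], 0.91], [[0.28, -0.21, -0.05], 0.91]])

```text
clock: 7.75
tool_pos: [0.508, 0.2227, 0.141]
orientation: [-0.269, -3.129, 0.001]
ft_force: [-0.8, -0.4, 0.0]
finger_gap: 0.0646
finger_force: 0.0
```

Call:
apply_moves(steps=[[[0.27, -0.23, -0.05], 0.91], [[0.25, -0.24, -0.05], 0.91], [[0.24, -0.26, -0.05], 0.91], [[0.15, -0.18, -0.03], 0.6], [[0.07, -0.09, -0.02], 0.3]])

```text
clock: 8.38
tool_pos: [0.4478, 0.1875, 0.1513]
orientation: [-0.659, -3.071, 0.001]
ft_force: [0.7, 0.1, -0.1]
finger_gap: 0.0643
finger_force: 0.0
```

```bash
python3 - <<'E'
from wr import *
wr("w3",[("green",*G,.042),("pink",*P,.045)])
E
python3 go.py
```

```text
TCP [447.8 187.5 151.3]
green (376, 252, 75, 71) [563.  264.7] [72.7 40. ] 6.5
green (365, 244, 48, 27) [519.4 254.7] [41.2  6.8] -83.6
green (263, 14, 101, 8) [332.5 263.8] [66.2  4. ] 65.6
green (489, 0, 71, 49) [393.9 386.7] [48.2 27.4] 64.5
green (472, 0, 47, 53) [387.4 371.6] [46.6  4.6] 22.3
green (260, 0, 117, 11) [327.2 269.4] [75.7  5.6] 65.6
pink (260, 153, 31, 118) [447.  184.3] [97.7 23.1] -23.7
t 8.43 at [447.8 187.4 151.5] yaw 65.7 z-axis [-0.001 -0.001 -1.   ] q7 0.73 gap 0.0642 F [-0.5  0.4 -0.2]
cmd [450.0, 187.0, 150.0, 66.0]
max 0
```

View pics/w3.png

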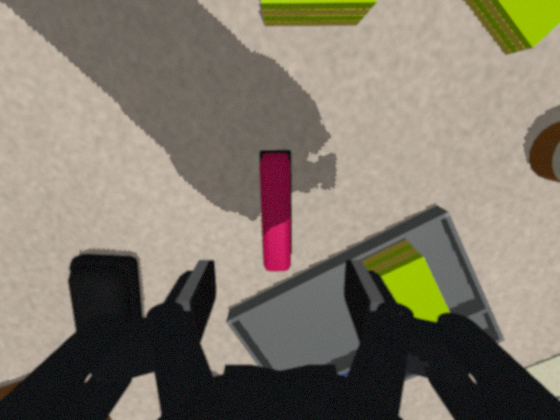

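The picture shows the note block flat in the bay near (405,285) and the stapler under the gripper at (276,210). The stapler measures 98x23, yaw -23.7, centre (447,184).

```bash
python3 go.py 447 184.5 42 66.3 5 447 184.5 110 66.3 5 581.7 159.2 110 5 15 581.7 159.2 48 5 5
```

```text
t 8.43 at [447.8 187.4 151.5] yaw 65.7 z-axis [-0.001 -0.001 -1.   ] q7 0.73 gap 0.0642 F [-0.5  0.4 -0.2]
cmd [450.0, 187.0, 150.0, 66.0]
[[[0.0, -0.01, 0.24], -0.01], [[0.01, -0.02, 0.48], -0.02], [[0.01, -0.02, 0.72], -0.02], [[0.01, -0.02, 0.48], -0.02], [[0.0, -0.01, 0.24], -0.01]]
[[[0.0, 0.0, -0.15], 0.0], [[0.0, 0.0, -0.3], 0.0], [[0.0, 0.0, -0.45], 0.0], [[0.0, 0.0, -0.3], 0.0], [[0.0, 0.0, -0.15], 0.0]]
[[[-0.07, 0.02, -0.0], 0.39], [[-0.14, 0.04, -0.0], 0.79], [[-0.2, 0.06, -0.0], 1.18], [[-0.19, 0.08, -0.0], 1.18], [[-0.19, 0.1, -0.0], 1.18]]
[[[-0.18, 0.11, -0.0], 1.18], [[-0.17, 0.13, -0.0], 1.18], [[-0.16, 0.14, -0.0], 1.18], [[-0.15, 0.15, -0.0], 1.18], [[-0.13, 0.16, -0.0], 1.18]]
[[[-0.12, 0.17, -0.0], 1.18], [[-0.1, 0.18, -0.0], 1.18], [[-0.09, 0.19, -0.0], 1.18], [[-0.05, 0.13, -0.0], 0.79], [[-0.02, 0.07, -0.0], 0.39]]
[[[0.0, 0.0, 0.14], 0.0], [[0.0, 0.0, 0.28], 0.0], [[0.0, 0.0, 0.41], 0.0], [[0.0, 0.0, 0.28], 0.0], [[0.0, 0.0, 0.14], 0.0]]
max 0.41
```

Call:
apply_moves(steps=[[[0, -0.01, 0.24], -0.01], [[0.01, -0.02, 0.48], -0.02], [[0.01, -0.02, 0.72], -0.02], [[0.01, -0.02, 0.48], -0.02], [[0, -0.01, 0.24], -0.01]])

```text
clock: 9.05
tool_pos: [0.4454, 0.1848, 0.0419]
orientation: [-0.647, -3.072, 0.002]
ft_force: [0.7, 0.7, 1.2]
finger_gap: 0.0641
finger_force: 0.0
```

Call:
apply_moves(steps=[[[0, 0, 0], 0], [[0, 0, 0], 0], [[0, 0, 0], 0], [[0, 0, 0], 0], [[0, 0, 0], 0]], fingers=0, grip_force=35)

```text
clock: 9.68
tool_pos: [0.4465, 0.1853, 0.0445]
orientation: [0.647, 3.073, 0.001]
ft_force: [-0.9, -0.9, 7.9]
finger_gap: 0.0231
finger_force: 38.1
```

Call:
apply_moves(steps=[[[0, 0, -0.15], 0], [[0, 0, -0.3], 0], [[0, 0, -0.45], 0], [[0, 0, -0.3], 0], [[0, 0, -0.15], 0]])

```text
clock: 10.3
tool_pos: [0.4463, 0.1853, 0.1125]
orientation: [0.647, 3.073, 0.001]
ft_force: [0.2, -0.8, -2.1]
finger_gap: 0.0233
finger_force: 37.0
```

```bash
echo '[447,184.5,110,66.3]'>cmd.json; python3 go.py 581.7 159.2 110 5 20; python3 - <<'E'
from wr import *
wr("w4",[("pink",*P,.113)])
E
```

```text
t 10.3 at [446.3 185.3 112.5] yaw 66.2 z-axis [ 0.001  0.001 -1.   ] q7 0.75 gap 0.0233 F [ 0.2 -0.8 -2.1]
cmd [447, 184.5, 110, 66.3]
[[[-0.05, 0.01, -0.0], 0.28], [[-0.1, 0.02, -0.0], 0.57], [[-0.15, 0.04, -0.0], 0.85], [[-0.14, 0.05, -0.0], 0.85], [[-0.14, 0.06, -0.0], 0.85]]
[[[-0.14, 0.07, -0.0], 0.85], [[-0.13, 0.08, -0.0], 0.85], [[-0.13, 0.08, -0.0], 0.85], [[-0.12, 0.09, -0.0], 0.85], [[-0.12, 0.1, -0.0], 0.85]]
[[[-0.11, 0.11, -0.0], 0.85], [[-0.1, 0.11, -0.0], 0.85], [[-0.1, 0.12, -0.0], 0.85], [[-0.09, 0.12, -0.0], 0.85], [[-0.08, 0.13, -0.0], 0.85]]
[[[-0.07, 0.13, -0.0], 0.85], [[-0.07, 0.14, -0.0], 0.85], [[-0.06, 0.14, -0.0], 0.85], [[-0.03, 0.1, -0.0], 0.57], [[-0.01, 0.05, -0.0], 0.28]]
max 0.85
TCP [446.3 185.3 112.5]
pink (253, 178, 53, 194) [445.2 185.8] [99.7 23.4] -23.5
```

View pics/w4.png

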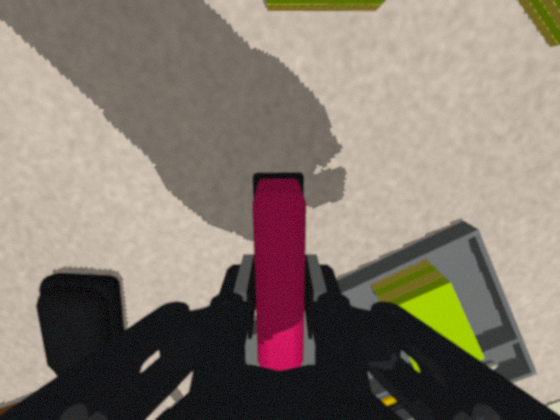

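The picture shows the stapler held level and straight across the pads at (280,270). Next I carry it to the tray.

Call:
apply_moves(steps=[[[-0.05, 0.01, 0], 0.28], [[-0.1, 0.02, 0], 0.57], [[-0.15, 0.04, 0], 0.85], [[-0.14, 0.05, 0], 0.85], [[-0.14, 0.06, 0], 0.85]])

```text
clock: 10.98
tool_pos: [0.4762, 0.1786, 0.1107]
orientation: [-1.013, -2.973, 0.001]
ft_force: [0.1, -0.3, -2.5]
finger_gap: 0.0229
finger_force: 37.0
```

Call:
apply_moves(steps=[[[-0.14, 0.07, 0], 0.85], [[-0.13, 0.08, 0], 0.85], [[-0.13, 0.08, 0], 0.85], [[-0.12, 0.09, 0], 0.85], [[-0.12, 0.1, 0], 0.85]])

```text
clock: 11.6
tool_pos: [0.5138, 0.1713, 0.1106]
orientation: [-1.441, -2.791, 0.002]
ft_force: [0.1, 0.6, -1.7]
finger_gap: 0.0229
finger_force: 37.0
```

Call:
apply_moves(steps=[[[-0.11, 0.11, 0], 0.85], [[-0.1, 0.11, 0], 0.85], [[-0.1, 0.12, 0], 0.85], [[-0.09, 0.12, 0], 0.85], [[-0.08, 0.13, 0], 0.85]])

```text
clock: 12.22
tool_pos: [0.5513, 0.1644, 0.1106]
orientation: [-1.838, -2.548, 0.002]
ft_force: [-1.0, -0.6, -0.7]
finger_gap: 0.0237
finger_force: 37.0
```

Call:
apply_moves(steps=[[[-0.07, 0.13, 0], 0.85], [[-0.07, 0.14, 0], 0.85], [[-0.06, 0.14, 0], 0.85], [[-0.03, 0.1, 0], 0.57], [[-0.01, 0.05, 0], 0.28]])

```text
clock: 12.85
tool_pos: [0.5813, 0.1594, 0.1109]
orientation: [2.124, 2.315, -0.001]
ft_force: [-0.5, 0.1, -2.4]
finger_gap: 0.0233
finger_force: 37.0
```

Call:
apply_moves(steps=[[[0, 0, 0.14], 0], [[0, 0, 0.28], 0], [[0, 0, 0.41], 0], [[0, 0, 0.28], 0], [[0, 0, 0.1], 0]])

```text
clock: 13.48
tool_pos: [0.5806, 0.1593, 0.0493]
orientation: [-2.122, -2.316, 0.003]
ft_force: [-0.7, 0.6, -1.9]
finger_gap: 0.0234
finger_force: 37.0
```

```bash
python3 go.py; python3 - <<'E'
from wr import *
s,sn=wr("w5",[("pink",*P,.051),("green",*G,.042)])
E
```

```text
t 13.47 at [580.6 159.3  49.3] yaw 5.0 z-axis [-0.002 -0.001 -1.   ] q7 0.01 gap 0.0234 F [-0.7  0.6 -1.9]
cmd [581.7, 159.2, 110.0, 5.0]
!! using measured
max 0
TCP [580.6 159.3  49.3]
pink (252, 178, 54, 193) [581.  162.1] [98.3 23.3] -84.4
green (174, 0, 206, 119) [571.8 254.8] [76.4 41.6] 5.0
```

View pics/w5.png

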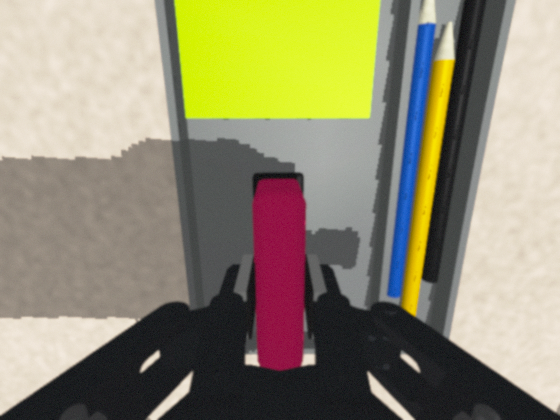

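```bash
echo '[581.7,159.2,49.5,5]'>cmd.json; python3 - <<'E'
import pickle;from h import *
from workcell import monitor,eyes
s=monitor.state();sn=eyes.snapshot("wrist")
print("wall top",onz(sn,[(240,345),(240,354),(320,345),(320,354)],.02,s).round(4).tolist(),"staple end",onz(sn,[(280,368),(280,180)],.049,s).round(4).tolist(),"notes edge",onz(sn,[(280,118)],.042,s))
cv2.imwrite("pics/x.png",cv2.resize(sn["frame"][300:400,200:340,::-1],None,fx=5,fy=5))
E
```

```text
wall top [[0.5623, 0.0991], [0.5626, 0.0924], [0.611, 0.1035], [0.6118, 0.0968]] staple end [[0.5857, 0.1124], [0.5772, 0.2097]] notes edge [[0.57506981 0.23422974]]
```

View pics/x.png

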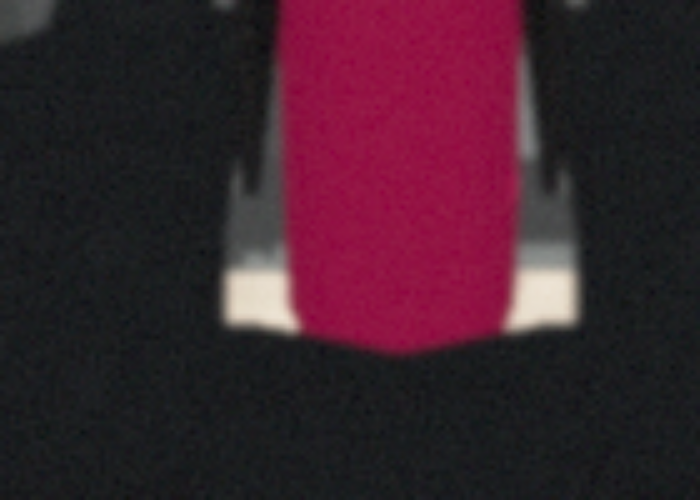

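The tray's end wall has its inner face at about y=99 mm, and the stapler's end is at 110–112. That leaves about 11 mm there and 24 mm on the notes side, so I'll shift 5 mm towards the notes and set down.

Call:
apply_moves(steps=[[[0.05, 0, 0], 0], [[0.05, 0, 0.01], 0], [[0, 0, 0.02], 0], [[0, 0, 0.02], 0], [[0, 0, 0.02], 0]])

```text
clock: 14.2
tool_pos: [0.5808, 0.1647, 0.0485]
orientation: [-2.122, -2.316, -0.001]
ft_force: [-14.0, -2.4, 34.8]
finger_gap: 0.0233
finger_force: 41.7
```

Call:
apply_moves(steps=[[[0, 0, 0], 0], [[0, 0, 0], 0], [[0, 0, 0], 0], [[0, 0, 0], 0], [[0, 0, -0.06], 0]], fingers=0.6)

```text
clock: 14.82
tool_pos: [0.5806, 0.1645, 0.0502]
orientation: [-2.122, -2.316, 0.001]
ft_force: [0.3, 0.6, 0.5]
finger_gap: 0.0507
finger_force: 0.0
```

```bash
echo '[581.3,164.2,49,5]'>cmd.json; python3 go.py 581.3 164.2 150 5 5 508 420 215 15 15
```

```text
t 14.82 at [580.6 164.5  50.2] yaw 5.0 z-axis [-0. -0. -1.] q7 0.0 gap 0.0507 F [0.3 0.6 0.5]
cmd [581.3, 164.2, 49, 5]
[[[0.0, 0.0, -0.22], 0.0], [[0.0, 0.0, -0.45], 0.0], [[0.0, 0.0, -0.67], 0.0], [[0.0, 0.0, -0.45], 0.0], [[0.0, 0.0, -0.22], 0.0]]
[[[0.13, -0.03, -0.03], -0.06], [[0.27, -0.05, -0.07], -0.13], [[0.4, -0.07, -0.1], -0.19], [[0.4, -0.07, -0.1], -0.19], [[0.4, -0.06, -0.1], -0.19]]
[[[0.41, -0.06, -0.1], -0.19], [[0.41, -0.05, -0.1], -0.19], [[0.41, -0.05, -0.1], -0.19], [[0.41, -0.04, -0.1], -0.19], [[0.41, -0.03, -0.1], -0.19]]
[[[0.41, -0.03, -0.1], -0.19], [[0.41, -0.02, -0.1], -0.19], [[0.41, -0.02, -0.1], -0.19], [[0.27, -0.01, -0.07], -0.13], [[0.14, -0.0, -0.03], -0.06]]
max 0.41
```

Call:
apply_moves(steps=[[[0, 0, -0.22], 0], [[0, 0, -0.45], 0], [[0, 0, -0.67], 0], [[0, 0, -0.45], 0], [[0, 0, -0.22], 0]])

```text
clock: 15.45
tool_pos: [0.5812, 0.1646, 0.1526]
orientation: [2.122, 2.316, 0.003]
ft_force: [-0.2, -0.5, 0.0]
finger_gap: 0.0511
finger_force: 0.0
```

Call:
apply_moves(steps=[[[0.13, -0.03, -0.03], -0.06], [[0.27, -0.05, -0.07], -0.13], [[0.4, -0.07, -0.1], -0.19], [[0.4, -0.07, -0.1], -0.19], [[0.4, -0.06, -0.1], -0.19]], fingers=1)

```text
clock: 16.08
tool_pos: [0.5575, 0.2445, 0.171]
orientation: [-2.058, -2.374, 0.0]
ft_force: [0.5, -1.2, -0.5]
finger_gap: 0.0852
finger_force: 0.0
```

Call:
apply_moves(steps=[[[0.41, -0.06, -0.1], -0.19], [[0.41, -0.05, -0.1], -0.19], [[0.41, -0.05, -0.1], -0.19], [[0.41, -0.04, -0.1], -0.19], [[0.41, -0.03, -0.1], -0.19]])

```text
clock: 16.7
tool_pos: [0.5294, 0.3431, 0.1961]
orientation: [1.979, 2.44, -0.0]
ft_force: [0.6, 0.3, 0.5]
finger_gap: 0.0853
finger_force: 0.0
```

Call:
apply_moves(steps=[[[0.41, -0.03, -0.1], -0.19], [[0.41, -0.02, -0.1], -0.19], [[0.41, -0.02, -0.1], -0.19], [[0.27, -0.01, -0.07], -0.13], [[0.14, 0, -0.03], -0.06]])

```text
clock: 17.32
tool_pos: [0.5072, 0.4215, 0.2159]
orientation: [1.914, 2.491, 0.0]
ft_force: [0.1, -0.5, -0.9]
finger_gap: 0.0856
finger_force: 0.0
```

```bash
python3 - <<'E'
from wr import *;from workcell import eyes
s,sn=wr("w6",[("amber",(5,120,30),(20,255,255),.05),("cap",(0,0,0),(180,255,32),.13)])
t=eyes.snapshot("top");import pickle;pickle.dump((s,sn,t),open("s6.pkl","wb"))
f=t["frame"][115:215,60:260,::-1]
cv2.imwrite("pics/w6.png",np.vstack([cv2.resize(sn["frame"][:,:,::-1],(440,330)),cv2.resize(f,(440,220))]))
E
python3 go.py
```

```text
TCP [507.2 421.5 215.9]
amber (252, 170, 59, 51) [508.8 422.1] [57.  50.1] 16.5
cap (0, 269, 560, 151) [536.2 312.7] [495.3 151.3] 14.9
cap (263, 191, 39, 43) [507.2 430.3] [31.9 27.7] -75.1
cap (460, 0, 100, 47) [605.1 580.9] [58.4 23.4] 9.0
t 17.43 at [507.3 421.2 215.8] yaw 14.9 z-axis [-0. -0. -1.] q7 -0.35 gap 0.0854 F [ 0.1 -0.3  0. ]
cmd [508.0, 420.0, 215.0, 15.0]
max 0
```

View pics/w6.png

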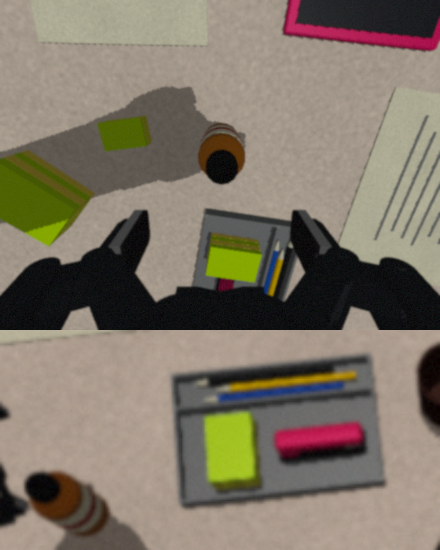

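The picture shows the notes and stapler side by side in the bay, with the bottle cap between the open fingers at about (222,166) in the scaled frame. The bottle's axis is near (507,427).

```bash
python3 - <<'E'
from h import *;import pickle
s,sn,t=pickle.load(open("s6.pkl","rb"))
print(onz(sn,[(282,214)],.13,s),onz(sn,[(282,175)],.0,s))
E
python3 go.py 507 427 79 15 10
```

```text
[[0.50753778 0.42919188]] [[0.50744824 0.43255329]]
t 17.43 at [507.3 421.2 215.8] yaw 14.9 z-axis [-0. -0. -1.] q7 -0.35 gap 0.0854 F [ 0.1 -0.3  0. ]
cmd [508.0, 420.0, 215.0, 15.0]
[[[0.01, 0.0, 0.11], 0.0], [[0.01, 0.0, 0.23], 0.0], [[0.02, 0.0, 0.34], 0.0], [[0.02, 0.0, 0.34], 0.0], [[0.02, 0.0, 0.34], 0.0]]
[[[0.02, 0.0, 0.34], 0.0], [[0.02, 0.0, 0.34], 0.0], [[0.02, 0.0, 0.34], 0.0], [[0.01, 0.0, 0.23], 0.0], [[0.01, 0.0, 0.11], 0.0]]
max 0.34
```

Call:
apply_moves(steps=[[[0.01, 0, 0.11], 0], [[0.01, 0, 0.23], 0], [[0.02, 0, 0.34], 0], [[0.02, 0, 0.34], 0], [[0.02, 0, 0.34], 0]])

```text
clock: 18.05
tool_pos: [0.5062, 0.4244, 0.1461]
orientation: [-1.915, -2.49, 0.001]
ft_force: [0.1, 0.5, 0.0]
finger_gap: 0.0856
finger_force: 0.0
```

Call:
apply_moves(steps=[[[0.02, 0, 0.34], 0], [[0.02, 0, 0.34], 0], [[0.02, 0, 0.34], 0], [[0.01, 0, 0.23], 0], [[0.01, 0, 0.11], 0]])

```text
clock: 18.68
tool_pos: [0.5053, 0.4283, 0.079]
orientation: [1.915, 2.49, -0.001]
ft_force: [-0.7, -0.7, 0.5]
finger_gap: 0.0853
finger_force: 0.0
```

Call:
apply_moves(steps=[[[0, 0, 0], 0], [[0, 0, 0], 0], [[0, 0, 0], 0], [[0, 0, 0], 0], [[0, 0, 0], 0]], fingers=0.3, grip_force=50)

```text
clock: 19.3
tool_pos: [0.5058, 0.4288, 0.0808]
orientation: [1.915, 2.49, 0.002]
ft_force: [-0.6, 0.0, 6.6]
finger_gap: 0.051
finger_force: 51.6
```

```bash
python3 go.py 507 427.5 200 15 10 643.3 -156 200 -3 25
```

```text
t 19.3 at [505.8 428.8  80.8] yaw 14.9 z-axis [ 0.001  0.001 -1.   ] q7 -0.32 gap 0.051 F [-0.6  0.   6.6]
cmd [507.0, 427.0, 79.0, 15.0]
[[[0.0, 0.0, -0.1], 0.0], [[0.0, 0.0, -0.2], 0.0], [[0.0, 0.0, -0.3], 0.0], [[0.0, 0.0, -0.3], 0.0], [[0.0, 0.0, -0.3], 0.0]]
[[[0.0, 0.0, -0.3], 0.0], [[0.0, 0.0, -0.3], 0.0], [[0.0, 0.0, -0.3], 0.0], [[0.0, 0.0, -0.2], 0.0], [[0.0, 0.0, -0.1], 0.0]]
[[[-0.17, -0.01, -0.0], 0.07], [[-0.35, -0.01, -0.0], 0.13], [[-0.52, -0.01, -0.0], 0.2], [[-0.52, -0.0, -0.0], 0.2], [[-0.52, 0.0, -0.0], 0.2]]
[[[-0.52, 0.01, -0.0], 0.2], [[-0.52, 0.02, -0.0], 0.2], [[-0.52, 0.03, -0.0], 0.2], [[-0.52, 0.03, -0.0], 0.2], [[-0.52, 0.04, -0.0], 0.2]]
[[[-0.52, 0.05, -0.0], 0.2], [[-0.52, 0.05, -0.0], 0.2], [[-0.52, 0.06, -0.0], 0.2], [[-0.52, 0.07, -0.0], 0.2], [[-0.52, 0.08, -0.0], 0.2]]
[[[-0.51, 0.08, -0.0], 0.2], [[-0.51, 0.09, -0.0], 0.2], [[-0.51, 0.1, -0.0], 0.2], [[-0.51, 0.1, -0.0], 0.2], [[-0.51, 0.11, -0.0], 0.2]]
[[[-0.51, 0.12, -0.0], 0.2], [[-0.51, 0.12, -0.0], 0.2], [[-0.5, 0.13, -0.0], 0.2], [[-0.33, 0.09, -0.0], 0.13], [[-0.17, 0.05, -0.0], 0.07]]
max 0.52
```

Call:
apply_moves(steps=[[[0, 0, -0.1], 0], [[0, 0, -0.2], 0], [[0, 0, -0.3], 0], [[0, 0, -0.3], 0], [[0, 0, -0.3], 0]])

```text
clock: 19.92
tool_pos: [0.5055, 0.4285, 0.1412]
orientation: [1.915, 2.49, 0.001]
ft_force: [0.1, -0.1, -1.9]
finger_gap: 0.05
finger_force: 52.5
```

Call:
apply_moves(steps=[[[0, 0, -0.3], 0], [[0, 0, -0.3], 0], [[0, 0, -0.3], 0], [[0, 0, -0.2], 0], [[0, 0, -0.1], 0]])

```text
clock: 20.55
tool_pos: [0.5054, 0.4285, 0.2004]
orientation: [1.915, 2.49, 0.0]
ft_force: [-0.6, 0.2, -3.0]
finger_gap: 0.0506
finger_force: 52.5
```

Call:
apply_moves(steps=[[[-0.17, -0.01, 0], 0.07], [[-0.35, -0.01, 0], 0.13], [[-0.52, -0.01, 0], 0.2], [[-0.52, 0, 0], 0.2], [[-0.52, 0, 0], 0.2]])

```text
clock: 21.18
tool_pos: [0.529, 0.3246, 0.1998]
orientation: [1.986, 2.434, -0.0]
ft_force: [0.9, -0.5, -3.1]
finger_gap: 0.0506
finger_force: 52.5
```

Call:
apply_moves(steps=[[[-0.52, 0.01, 0], 0.2], [[-0.52, 0.02, 0], 0.2], [[-0.52, 0.03, 0], 0.2], [[-0.52, 0.03, 0], 0.2], [[-0.52, 0.04, 0], 0.2]])

```text
clock: 21.8
tool_pos: [0.558, 0.1985, 0.1998]
orientation: [2.069, 2.364, -0.0]
ft_force: [0.4, -0.2, -3.2]
finger_gap: 0.0504
finger_force: 52.5
```

Call:
apply_moves(steps=[[[-0.52, 0.05, 0], 0.2], [[-0.52, 0.05, 0], 0.2], [[-0.52, 0.06, 0], 0.2], [[-0.52, 0.07, 0], 0.2], [[-0.52, 0.08, 0], 0.2]])

```text
clock: 22.42
tool_pos: [0.5871, 0.0708, 0.1998]
orientation: [2.15, 2.291, -0.0]
ft_force: [0.9, 0.1, -2.9]
finger_gap: 0.0501
finger_force: 52.5
```

Call:
apply_moves(steps=[[[-0.51, 0.08, 0], 0.2], [[-0.51, 0.09, 0], 0.2], [[-0.51, 0.1, 0], 0.2], [[-0.51, 0.1, 0], 0.2], [[-0.51, 0.11, 0], 0.2]])

```text
clock: 23.05
tool_pos: [0.6155, -0.0558, 0.1998]
orientation: [2.228, 2.214, -0.0]
ft_force: [0.1, -0.2, -2.5]
finger_gap: 0.0506
finger_force: 52.5
```

Call:
apply_moves(steps=[[[-0.51, 0.12, 0], 0.2], [[-0.51, 0.12, 0], 0.2], [[-0.5, 0.13, 0], 0.2], [[-0.33, 0.09, 0], 0.13], [[-0.17, 0.05, 0], 0.07]])

```text
clock: 23.68
tool_pos: [0.6382, -0.1568, 0.1997]
orientation: [-2.29, -2.151, 0.0]
ft_force: [0.6, 0.4, -3.2]
finger_gap: 0.05
finger_force: 52.5
```

```bash
python3 - <<'E'
from wr import *
from workcell import eyes
s,sn=wr("w7",[])
sc=eyes.snapshot("scene")
cv2.imwrite("pics/w7.png",np.vstack([cv2.resize(sn["frame"][:,:,::-1],(400,300)),cv2.resize(sc["frame"][150:330,150:390,::-1],(400,300))]))
import pickle;pickle.dump((s,sn,sc),open("s7.pkl","wb"))
E
python3 go.py 643.3 -156 100 -3.5 10
```

```text
TCP [ 638.2 -156.8  199.7]
t 23.77 at [ 638.2 -156.4  199.7] yaw -3.6 z-axis [-0. -0. -1.] q7 0.36 gap 0.0502 F [-0.7  0.5 -3.3]
cmd [643.3, -156.0, 200.0, -3.0]
[[[0.0, 0.0, 0.08], 0.01], [[0.0, 0.0, 0.17], 0.01], [[0.0, 0.0, 0.25], 0.02], [[0.0, 0.0, 0.25], 0.02], [[0.0, 0.0, 0.25], 0.02]]
[[[0.0, 0.0, 0.25], 0.02], [[0.0, 0.0, 0.25], 0.02], [[0.0, 0.0, 0.25], 0.02], [[0.0, 0.0, 0.17], 0.01], [[0.0, 0.0, 0.08], 0.01]]
max 0.25
```

View pics/w7.png

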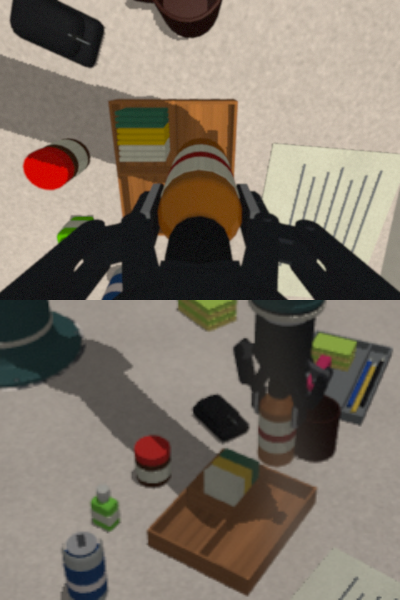

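```bash
python3 - <<'E'
from h import *;import pickle
s,sn,sc=pickle.load(open("s7.pkl","rb"))
for c in blobs(sn,(6,120,50),(18,255,255),400,(140,100,350,300)):
    h=c.reshape(-1,2);print(cv2.boundingRect(c))
    for r in (150,170,200,230):
        q=h[h[:,1]==r];print(r,q[:,0].min(),q[:,0].max(),onz(sn,[(q[:,0].min(),r),(q[:,0].max(),r)],.034,s).round(4).tolist())
    for cc in(180,215,250,300,320):
        q=h[h[:,0]==cc];print(cc,q[:,1].min(),onz(sn,[(cc,q[:,1].min())],.034,s).round(4).tolist())
E
```

```text
(221, 238, 118, 62)Traceback (most recent call last):
  File "<stdin>", line 6, in <module>
    return umr_minimum(a, axis, None, out, keepdims, initial, where)
ValueError: zero-size array to reduction operation minimum which has no identity
```

```bash
python3 - <<'E'
from h import *;import pickle
s,sn,sc=pickle.load(open("s7.pkl","rb"))
h=cv2.cvtColor(sn["frame"],cv2.COLOR_RGB2HSV)
m=(h[:,:,1]>110)&(h[:,:,0]<22)&(h[:,:,2]>35)
for r in (150,165,185):
    q=np.where(m[r,100:400])[0]+100;print(r,q.min(),q.max(),onz(sn,[(q.min(),r),(q.max(),r)],.034,s).round(4).tolist())
for cc in(165,200,250,300,320):
    q=np.where(m[100:300,cc])[0]+100;print(cc,q.min(),onz(sn,[(cc,q.min())],.034,s).round(4).tolist())
E
```

```text
150 153 331 [[0.5237, -0.1057], [0.6893, -0.1159]]
165 155 330 [[0.5229, -0.1196], [0.6882, -0.1299]]
185 158 329 [[0.5222, -0.1389], [0.687, -0.1492]]
165 139 [[0.5366, -0.0964]]
200 140 [[0.5686, -0.0992]]
250 140 [[0.6146, -0.102]]
300 140 [[0.6608, -0.1049]]
320 140 [[0.6792, -0.1061]]
```

The wrist view puts the organiser's centre at (599.7,-205.3), yaw -3.5, in agreement with the top view. I'll add the missing 5 mm in x and lower.

Call:
apply_moves(steps=[[[0, 0.05, 0.09], 0], [[0, 0.05, 0.19], 0], [[0, 0, 0.28], 0], [[0, 0, 0.28], 0], [[0, 0, 0.28], 0]])

```text
clock: 24.4
tool_pos: [0.643, -0.1559, 0.1425]
orientation: [-2.288, -2.152, 0.001]
ft_force: [-0.2, -0.1, -3.7]
finger_gap: 0.0505
finger_force: 52.5
```

Call:
apply_moves(steps=[[[0, 0, 0.28], 0], [[0, 0, 0.28], 0], [[0, 0, 0.28], 0], [[0, 0, 0.19], 0], [[0, 0, 0.09], 0]])

```text
clock: 25.02
tool_pos: [0.643, -0.1561, 0.0872]
orientation: [-2.288, -2.152, 0.001]
ft_force: [-0.1, -0.1, -2.3]
finger_gap: 0.0505
finger_force: 52.5
```

Call:
apply_moves(steps=[[[0, 0, 0], 0], [[0, 0, 0.01], 0], [[0, 0, 0.01], 0], [[0, 0, 0.01], 0], [[0, 0, 0.01], 0]])

```text
clock: 25.65
tool_pos: [0.6432, -0.156, 0.0859]
orientation: [2.288, 2.152, 0.0]
ft_force: [-1.0, -0.1, -3.3]
finger_gap: 0.0507
finger_force: 52.5
```

Call:
apply_moves(steps=[[[0, 0, 0.01], 0], [[0, 0, 0.01], 0], [[0, 0, 0.01], 0], [[0, 0, 0], 0], [[0, 0, 0], 0]])

```text
clock: 26.28
tool_pos: [0.6433, -0.1562, 0.0847]
orientation: [2.288, 2.152, 0.0]
ft_force: [-2.7, 0.5, 5.9]
finger_gap: 0.0502
finger_force: 53.1
```

Call:
apply_moves(steps=[[[0, 0, 0], 0], [[0, 0, 0], 0], [[0, 0, 0], 0], [[0, 0, 0], 0], [[0, 0, 0], 0]], fingers=0.95)

```text
clock: 26.9
tool_pos: [0.6432, -0.156, 0.0843]
orientation: [2.288, 2.152, -0.0]
ft_force: [-0.4, 0.3, -0.4]
finger_gap: 0.0809
finger_force: 0.0
```

Call:
apply_moves(steps=[[[0, 0, -0.2], 0], [[0, 0, -0.4], 0], [[0, 0, -0.6], 0], [[0, 0, -0.6], 0], [[0, 0, -0.4], 0]])

```text
clock: 27.52
tool_pos: [0.6436, -0.1563, 0.1971]
orientation: [2.287, 2.151, 0.002]
ft_force: [-0.4, 0.2, -0.6]
finger_gap: 0.0811
finger_force: 0.0
```

```bash
echo '[643.3,-156.1,194,-3.5]'>cmd.json; python3 go.py 489.2 -415.5 190 -3.5 15
```

```text
t 27.52 at [ 643.6 -156.3  197.1] yaw -3.5 z-axis [ 0.002 -0.    -1.   ] q7 0.36 gap 0.0811 F [-0.4  0.2 -0.6]
cmd [643.3, -156.1, 194, -3.5]
[[[-0.14, -0.07, 0.0], 0.0], [[-0.28, -0.14, 0.0], 0.0], [[-0.41, -0.21, 0.01], 0.0], [[-0.41, -0.21, 0.01], 0.0], [[-0.41, -0.21, 0.01], 0.0]]
[[[-0.41, -0.21, 0.01], 0.0], [[-0.41, -0.21, 0.01], 0.0], [[-0.41, -0.21, 0.01], 0.0], [[-0.41, -0.21, 0.01], 0.0], [[-0.41, -0.21, 0.01], 0.0]]
[[[-0.41, -0.21, 0.01], 0.0], [[-0.41, -0.21, 0.01], 0.0], [[-0.41, -0.21, 0.01], 0.0], [[-0.28, -0.14, 0.0], 0.0], [[-0.14, -0.07, 0.0], 0.0]]
max 0.41
```

Call:
apply_moves(steps=[[[-0.14, -0.07, 0], 0], [[-0.28, -0.14, 0], 0], [[-0.41, -0.21, 0.01], 0], [[-0.41, -0.21, 0.01], 0], [[-0.41, -0.21, 0.01], 0]], fingers=1)

```text
clock: 28.15
tool_pos: [0.5949, -0.2378, 0.1926]
orientation: [-2.29, -2.151, 0.001]
ft_force: [0.5, 0.5, 0.3]
finger_gap: 0.0855
finger_force: 0.0
```

Call:
apply_moves(steps=[[[-0.41, -0.21, 0.01], 0], [[-0.41, -0.21, 0.01], 0], [[-0.41, -0.21, 0.01], 0], [[-0.41, -0.21, 0.01], 0], [[-0.41, -0.21, 0.01], 0]])

```text
clock: 28.78
tool_pos: [0.5367, -0.3362, 0.1903]
orientation: [2.288, 2.152, -0.0]
ft_force: [-0.7, -0.4, 0.2]
finger_gap: 0.0854
finger_force: 0.0
```

Call:
apply_moves(steps=[[[-0.41, -0.21, 0.01], 0], [[-0.41, -0.21, 0.01], 0], [[-0.41, -0.21, 0.01], 0], [[-0.28, -0.14, 0], 0], [[-0.14, -0.07, 0], 0]])

```text
clock: 29.4
tool_pos: [0.4899, -0.4156, 0.1888]
orientation: [2.289, 2.151, -0.0]
ft_force: [0.0, 0.8, -0.2]
finger_gap: 0.0853
finger_force: 0.0
```

```bash
python3 - <<'E'
from wr import *
from workcell import eyes
s,sn=wr("w8",[("blue",(100,120,30),(130,255,255),.05),("red",(0,150,80),(8,255,255),.064)])
t=eyes.snapshot("top")
cv2.imwrite("pics/w8.png",np.vstack([cv2.resize(sn["frame"][:,:,::-1],(440,330)),cv2.resize(t["frame"][115:215,300:480,::-1],(440,244))]))
import pickle;pickle.dump((s,sn,t),open("s8.pkl","wb"))
E
python3 go.py
```

```text
TCP [ 489.9 -415.6  188.8]
blue (246, 199, 62, 31) [ 486.9 -425.6] [56.  28.6] -3.6
blue (251, 180, 53, 18) [ 489.3 -401.3] [46.2 14.6] -5.8
t 29.5 at [ 490.2 -415.2  188.8] yaw -3.5 z-axis [-0. -0. -1.] q7 0.84 gap 0.0857 F [-0.3 -0.  -0.5]
cmd [489.2, -415.5, 190.0, -3.5]
max 0
```

View pics/w8.png

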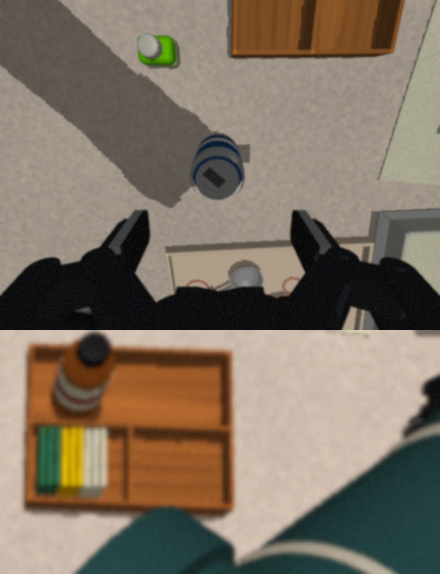

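The bottle stands in the back bay on the sachet side. The can top is at about (276,225) in the wrist frame.

```bash
python3 - <<'E'
from h import *;import pickle
s,sn,t=pickle.load(open("s8.pkl","rb"))
print(onz(sn,[(276,225.5)],.105,s),onz(sn,[(276,172)],0,s))
E
python3 go.py 488 -412.5 66 -3.5 10
```

```text
[[ 0.48786314 -0.41605107]] [[ 0.48782843 -0.39628851]]
t 29.5 at [ 490.2 -415.2  188.8] yaw -3.5 z-axis [-0. -0. -1.] q7 0.84 gap 0.0857 F [-0.3 -0.  -0.5]
cmd [489.2, -415.5, 190.0, -3.5]
[[[0.0, -0.0, 0.1], 0.0], [[0.0, -0.0, 0.21], 0.0], [[0.01, -0.0, 0.31], 0.0], [[0.01, -0.0, 0.31], 0.0], [[0.01, -0.0, 0.31], 0.0]]
[[[0.01, -0.0, 0.31], 0.0], [[0.01, -0.0, 0.31], 0.0], [[0.01, -0.0, 0.31], 0.0], [[0.0, -0.0, 0.21], 0.0], [[0.0, -0.0, 0.1], 0.0]]
max 0.31
```

Call:
apply_moves(steps=[[[0, 0, 0.1], 0], [[0, 0, 0.21], 0], [[0, -0.02, 0.31], 0], [[0, -0.02, 0.31], 0], [[0, 0, 0.31], 0]])

```text
clock: 30.12
tool_pos: [0.4883, -0.4144, 0.1254]
orientation: [-2.288, -2.152, 0.0]
ft_force: [0.3, -0.5, 0.9]
finger_gap: 0.0854
finger_force: 0.0
```

Call:
apply_moves(steps=[[[0, 0, 0.31], 0], [[0, 0, 0.31], 0], [[0, 0, 0.31], 0], [[0, 0, 0.21], 0], [[0, 0, 0.1], 0]])

```text
clock: 30.75
tool_pos: [0.4885, -0.4145, 0.0642]
orientation: [-2.288, -2.152, 0.0]
ft_force: [-0.2, 0.2, 0.6]
finger_gap: 0.0851
finger_force: 0.0
```

Call:
apply_moves(steps=[[[0, 0, 0], 0], [[0, 0, 0], 0], [[0, 0, 0], 0], [[0, 0, 0], 0], [[0, 0, 0], 0]], fingers=0.3, grip_force=40)

```text
clock: 31.38
tool_pos: [0.4887, -0.4148, 0.0655]
orientation: [2.288, 2.152, 0.0]
ft_force: [-2.0, 0.3, 7.1]
finger_gap: 0.0526
finger_force: 41.7
```

```bash
python3 - <<'E'
import json;from go import here
s,M,y=here();p=s["tool_pos"]*1000;json.dump([p[0],p[1],66,-3.5],open("cmd.json","w"))
E
python3 go.py 488 -416 160 -3.5 5 637.3 -259.5 160 -3.5 10
```

```text
t 31.38 at [ 488.7 -414.8   65.5] yaw -3.5 z-axis [ 0.001 -0.001 -1.   ] q7 0.91 gap 0.0526 F [-2.   0.3  7.1]
cmd [488.7163392769414, -414.8476515448922, 66, -3.5]
[[[-0.0, -0.0, -0.21], 0.0], [[-0.01, -0.0, -0.42], 0.0], [[-0.01, -0.0, -0.63], 0.0], [[-0.01, -0.0, -0.42], 0.0], [[-0.0, -0.0, -0.21], 0.0]]
[[[0.14, 0.12, -0.0], 0.0], [[0.28, 0.23, -0.0], 0.0], [[0.41, 0.35, -0.0], 0.0], [[0.41, 0.35, -0.0], 0.0], [[0.41, 0.35, -0.0], 0.0]]
[[[0.41, 0.35, -0.0], 0.0], [[0.41, 0.35, -0.0], 0.0], [[0.41, 0.35, -0.0], 0.0], [[0.28, 0.23, -0.0], 0.0], [[0.14, 0.12, -0.0], 0.0]]
max 0.41
```

Call:
apply_moves(steps=[[[0, 0, -0.21], 0], [[-0.01, 0, -0.42], 0], [[-0.01, 0, -0.63], 0], [[-0.01, 0, -0.42], 0], [[0, 0, -0.21], 0]])

```text
clock: 32.0
tool_pos: [0.4888, -0.4163, 0.1611]
orientation: [2.287, 2.151, 0.001]
ft_force: [0.2, -0.1, -2.0]
finger_gap: 0.0524
finger_force: 42.4
```

Call:
apply_moves(steps=[[[0.14, 0.12, 0], 0], [[0.28, 0.23, 0], 0], [[0.41, 0.35, 0], 0], [[0.41, 0.35, 0], 0], [[0.41, 0.35, 0], 0]])

```text
clock: 32.62
tool_pos: [0.5646, -0.3356, 0.1582]
orientation: [-2.286, -2.153, 0.0]
ft_force: [0.0, 0.5, -2.2]
finger_gap: 0.0524
finger_force: 42.3
```

Call:
apply_moves(steps=[[[0.41, 0.35, 0], 0], [[0.41, 0.35, 0], 0], [[0.41, 0.35, 0], 0], [[0.28, 0.23, 0], 0], [[0.14, 0.12, 0], 0]])

```text
clock: 33.25
tool_pos: [0.6389, -0.2585, 0.1586]
orientation: [-2.286, -2.153, 0.001]
ft_force: [-0.9, -0.5, -1.1]
finger_gap: 0.0526
finger_force: 42.3
```

```bash
python3 go.py 637.3 -259.5 72 -3.5 10
```

```text
t 33.25 at [ 638.9 -258.5  158.6] yaw -3.4 z-axis [-0.001  0.    -1.   ] q7 0.53 gap 0.0526 F [-0.9 -0.5 -1.1]
cmd [637.3, -259.5, 160.0, -3.5]
[[[0.0, 0.0, 0.07], 0.0], [[0.0, 0.0, 0.15], 0.0], [[0.0, 0.0, 0.22], 0.0], [[0.0, 0.0, 0.22], 0.0], [[0.0, 0.0, 0.22], 0.0]]
[[[0.0, 0.0, 0.22], 0.0], [[0.0, 0.0, 0.22], 0.0], [[0.0, 0.0, 0.22], 0.0], [[0.0, 0.0, 0.15], 0.0], [[0.0, 0.0, 0.07], 0.0]]
max 0.22
```

Call:
apply_moves(steps=[[[0, 0, 0.07], 0], [[0, 0, 0.15], 0], [[0, 0, 0.22], 0], [[0, 0, 0.22], 0], [[0, 0, 0.22], 0]])

```text
clock: 33.88
tool_pos: [0.6381, -0.26, 0.1143]
orientation: [-2.289, -2.152, 0.0]
ft_force: [0.7, -0.5, -2.0]
finger_gap: 0.0522
finger_force: 42.3
```

Call:
apply_moves(steps=[[[0, 0, 0.22], 0], [[0, 0, 0.22], 0], [[0, 0, 0.22], 0], [[0, 0, 0.13], 0], [[0, 0, 0.05], 0]])

```text
clock: 34.5
tool_pos: [0.6382, -0.2599, 0.0729]
orientation: [-2.288, -2.152, 0.0]
ft_force: [0.6, 0.5, -1.6]
finger_gap: 0.0521
finger_force: 42.3
```

Call:
apply_moves(steps=[[[0, 0, 0], 0], [[0, 0, 0.01], 0], [[0, 0, 0.01], 0], [[0, 0, 0.01], 0], [[0, 0, 0.01], 0]])

```text
clock: 35.12
tool_pos: [0.6383, -0.2599, 0.0713]
orientation: [2.288, 2.152, -0.0]
ft_force: [-0.1, 0.3, -1.6]
finger_gap: 0.0522
finger_force: 42.3
```

Call:
apply_moves(steps=[[[0, 0, 0.01], 0], [[0, 0, 0.01], 0], [[0, 0, 0.01], 0], [[0, 0, 0.01], 0], [[0, 0, 0], 0]])

```text
clock: 35.75
tool_pos: [0.6383, -0.26, 0.0696]
orientation: [2.288, 2.152, 0.0]
ft_force: [-2.6, 0.2, 3.5]
finger_gap: 0.0523
finger_force: 42.7
```

Call:
apply_moves(steps=[[[0, 0, 0], 0], [[0, 0, 0], 0], [[0, 0, 0], 0], [[0, 0, 0], 0], [[0, 0, 0], 0]], fingers=0.95)

```text
clock: 36.38
tool_pos: [0.6383, -0.2599, 0.0693]
orientation: [2.288, 2.152, -0.0]
ft_force: [-0.3, 0.4, 0.3]
finger_gap: 0.0812
finger_force: 0.0
```

Call:
apply_moves(steps=[[[0, 0, -0.2], 0], [[0, 0, -0.4], 0], [[0, 0, -0.6], 0], [[0, 0, -0.6], 0], [[0, 0, -0.4], 0]])

```text
clock: 37.0
tool_pos: [0.6388, -0.2603, 0.1822]
orientation: [2.287, 2.151, 0.002]
ft_force: [-0.6, -0.5, 0.4]
finger_gap: 0.081
finger_force: 0.0
```

```bash
echo '[638.3,-260,179.5,-3.5]'>cmd.json; python3 go.py 440 -178 170 -3.5 10
```

```text
t 37.0 at [ 638.8 -260.3  182.2] yaw -3.5 z-axis [ 0.002 -0.001 -1.   ] q7 0.52 gap 0.081 F [-0.6 -0.5  0.4]
cmd [638.3, -260, 179.5, -3.5]
[[[0.06, -0.17, 0.01], 0.0], [[0.12, -0.34, 0.02], 0.0], [[0.17, -0.51, 0.02], 0.0], [[0.17, -0.51, 0.02], 0.0], [[0.17, -0.51, 0.02], 0.0]]
[[[0.17, -0.51, 0.02], 0.0], [[0.17, -0.51, 0.02], 0.0], [[0.17, -0.51, 0.02], 0.0], [[0.12, -0.34, 0.02], 0.0], [[0.06, -0.17, 0.01], 0.0]]
max 0.51
```

Call:
apply_moves(steps=[[[0.06, -0.17, 0.01], 0], [[0.12, -0.34, 0.02], 0], [[0.17, -0.51, 0.02], 0], [[0.17, -0.51, 0.02], 0], [[0.17, -0.51, 0.02], 0]], fingers=1)

```text
clock: 37.62
tool_pos: [0.5371, -0.2186, 0.1742]
orientation: [-2.288, -2.152, 0.001]
ft_force: [-0.4, -1.1, 0.1]
finger_gap: 0.0858
finger_force: 0.0
```

Call:
apply_moves(steps=[[[0.17, -0.51, 0.02], 0], [[0.17, -0.51, 0.02], 0], [[0.17, -0.51, 0.02], 0], [[0.12, -0.34, 0.02], 0], [[0.06, -0.17, 0.01], 0]])

```text
clock: 38.25
tool_pos: [0.4378, -0.178, 0.17]
orientation: [-2.288, -2.152, 0.0]
ft_force: [0.4, 0.6, -0.4]
finger_gap: 0.0855
finger_force: 0.0
```

```bash
python3 - <<'E'
from wr import *
from workcell import eyes
s,sn=wr("w9",[("red",(0,150,60),(8,255,255),.064)])
sc=eyes.snapshot("scene")
cv2.imwrite("pics/w9.png",np.vstack([cv2.resize(sn["frame"][:,:,::-1],(400,300)),cv2.resize(sc["frame"][180:330,180:380,::-1],(400,300))]))
E
python3 go.py
```

```text
TCP [ 437.8 -178.   170. ]
red (249, 176, 68, 70) [ 441.  -175.1] [56.8 53.4] 71.3
red (505, 135, 49, 65) [ 620.8 -149.6] [48.8 22.2] 73.1
t 38.35 at [ 438.3 -178.2  170.2] yaw -3.5 z-axis [-0.  0. -1.] q7 0.45 gap 0.0852 F [ 0.1 -0.   0.7]
cmd [440.0, -178.0, 170.0, -3.5]
max 0
```

View pics/w9.png

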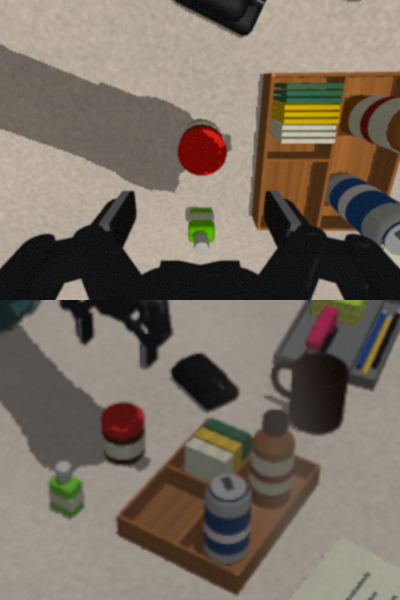

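Both the can and the bottle stand upright in the back row. The jar lid is at (441,-176), between the fingers.

Call:
apply_moves(steps=[[[0.02, 0.02, 0.1], 0], [[0.02, 0.02, 0.2], 0], [[0, 0, 0.3], 0], [[0, 0, 0.3], 0], [[0, 0, 0.3], 0]])

```text
clock: 38.98
tool_pos: [0.4408, -0.1767, 0.109]
orientation: [-2.288, -2.152, 0.001]
ft_force: [0.6, 0.2, 0.3]
finger_gap: 0.0858
finger_force: 0.0
```

Call:
apply_moves(steps=[[[0, 0, 0.3], 0], [[0, 0, 0.3], 0], [[0, 0, 0.3], 0], [[0, 0, 0.2], 0], [[0, 0, 0.1], 0]])

```text
clock: 39.6
tool_pos: [0.4409, -0.1767, 0.0497]
orientation: [-2.288, -2.152, 0.001]
ft_force: [0.2, -0.8, -1.0]
finger_gap: 0.0858
finger_force: 0.0
```

Call:
apply_moves(steps=[[[0, 0, 0], 0], [[0, 0, 0], 0], [[0, 0, 0], 0], [[0, 0, 0], 0], [[0, 0, 0], 0]], fingers=0.3, grip_force=40)

```text
clock: 40.22
tool_pos: [0.4413, -0.1768, 0.0509]
orientation: [2.288, 2.152, 0.001]
ft_force: [-2.3, 0.4, 7.1]
finger_gap: 0.0548
finger_force: 41.3
```

```bash
python3 - <<'E'
import json;from go import here
s,M,y=here();p=s["tool_pos"]*1000;json.dump([p[0],p[1],p[2],-3.5],open("cmd.json","w"))
E
python3 go.py 440.5 -176 140 -3.5 5 555.7 -253.7 140 -3.5 10 555.7 -253.7 57 -3.5 10
```

```text
t 40.23 at [ 441.3 -176.8   50.9] yaw -3.5 z-axis [ 0.001 -0.    -1.   ] q7 0.6 gap 0.0548 F [-2.3  0.4  7.1]
cmd [441.25675610352556, -176.77907003661778, 50.899376732767344, -3.5]
[[[0.0, -0.0, -0.2], 0.0], [[0.0, -0.0, -0.4], 0.0], [[0.0, -0.01, -0.59], 0.0], [[0.0, -0.0, -0.4], 0.0], [[0.0, -0.0, -0.2], 0.0]]
[[[-0.06, 0.1, -0.0], 0.0], [[-0.12, 0.2, -0.0], 0.0], [[-0.18, 0.3, -0.0], 0.0], [[-0.18, 0.3, -0.0], 0.0], [[-0.18, 0.3, -0.0], 0.0]]
[[[-0.18, 0.3, -0.0], 0.0], [[-0.18, 0.3, -0.0], 0.0], [[-0.18, 0.3, -0.0], 0.0], [[-0.12, 0.2, -0.0], 0.0], [[-0.06, 0.1, -0.0], 0.0]]
[[[0.0, 0.0, 0.07], 0.0], [[0.0, 0.0, 0.14], 0.0], [[0.0, 0.0, 0.21], 0.0], [[0.0, 0.0, 0.21], 0.0], [[0.0, 0.0, 0.21], 0.0]]
[[[0.0, 0.0, 0.21], 0.0], [[0.0, 0.0, 0.21], 0.0], [[0.0, 0.0, 0.21], 0.0], [[0.0, 0.0, 0.14], 0.0], [[0.0, 0.0, 0.07], 0.0]]
max 0.21
```

Call:
apply_moves(steps=[[[0, 0, -0.2], 0], [[0, 0, -0.4], 0], [[0, 0, -0.59], 0], [[0, 0, -0.4], 0], [[0, 0, -0.2], 0]])

```text
clock: 40.85
tool_pos: [0.4414, -0.1767, 0.1413]
orientation: [2.287, 2.152, 0.002]
ft_force: [0.2, 0.5, -1.2]
finger_gap: 0.055
finger_force: 42.9
```

Call:
apply_moves(steps=[[[-0.06, 0.1, 0], 0], [[-0.12, 0.2, 0], 0], [[-0.18, 0.3, 0], 0], [[-0.18, 0.3, 0], 0], [[-0.18, 0.3, 0], 0]])

```text
clock: 41.48
tool_pos: [0.4994, -0.217, 0.1388]
orientation: [-2.288, -2.152, 0.002]
ft_force: [-0.4, -0.4, -2.1]
finger_gap: 0.0548
finger_force: 42.9
```

Call:
apply_moves(steps=[[[-0.18, 0.3, 0], 0], [[-0.18, 0.3, 0], 0], [[-0.18, 0.3, 0], 0], [[-0.12, 0.2, 0], 0], [[-0.06, 0.1, 0], 0]])

```text
clock: 42.1
tool_pos: [0.5566, -0.2564, 0.1391]
orientation: [-2.288, -2.152, 0.001]
ft_force: [-0.8, 0.1, -1.8]
finger_gap: 0.0546
finger_force: 42.9
```

```bash
python3 go.py; python3 - <<'E'
from wr import *
s,sn=wr("w10",[("red",(0,150,60),(8,255,255),.153)])
cv2.imwrite("pics/w10.png",sn["frame"][:,:,::-1])
E
```

```text
t 42.1 at [ 556.6 -256.4  139.1] yaw -3.5 z-axis [-0.001 -0.    -1.   ] q7 0.59 gap 0.0546 F [-0.8  0.1 -1.8]
cmd [555.7, -253.7, 57.0, -3.5]
!! using measured
max 0
TCP [ 556.6 -256.4  139.1]
red (215, 231, 130, 126) [ 557.1 -253.2] [58.5 55.2] -62.9
```

View pics/w10.png

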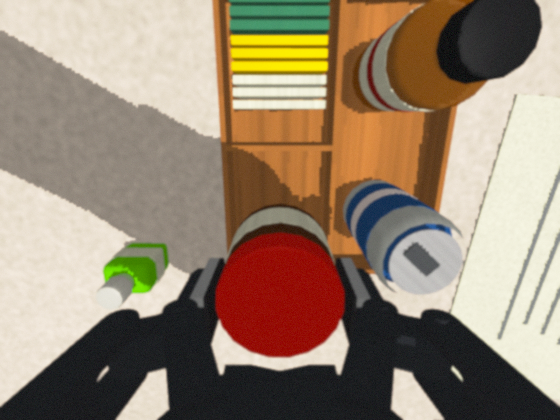

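The picture shows the jar over the empty pocket, with the right finger clear of the can at (400,235). Now I lower it.

Call:
apply_moves(steps=[[[0, 0, 0.07], 0], [[0, 0, 0.14], 0], [[0, 0, 0.2], 0], [[0, 0, 0.2], 0], [[0, 0, 0.2], 0]])

```text
clock: 42.78
tool_pos: [0.5563, -0.2558, 0.0985]
orientation: [-2.288, -2.152, 0.0]
ft_force: [-0.1, -0.2, -1.4]
finger_gap: 0.055
finger_force: 42.9
```

Call:
apply_moves(steps=[[[0, 0, 0.2], 0], [[0, 0, 0.2], 0], [[0, 0, 0.2], 0], [[0, 0, 0.14], 0], [[0, 0, 0.07], 0]])

```text
clock: 43.4
tool_pos: [0.5562, -0.2558, 0.0582]
orientation: [-2.288, -2.152, 0.0]
ft_force: [-1.1, 0.5, -1.2]
finger_gap: 0.0549
finger_force: 44.9
```

Call:
apply_moves(steps=[[[0, 0, 0], 0], [[0, 0, 0.01], 0], [[0, 0, 0.01], 0], [[0, 0, 0.01], 0], [[0, 0, 0.01], 0]])

```text
clock: 44.02
tool_pos: [0.5564, -0.2559, 0.0568]
orientation: [2.288, 2.152, -0.0]
ft_force: [-0.8, 0.7, -1.5]
finger_gap: 0.0548
finger_force: 44.9
```

Call:
apply_moves(steps=[[[0, 0, 0.01], 0], [[0, 0, 0.01], 0], [[0, 0, 0.01], 0], [[0, 0, 0.01], 0], [[0, 0, 0], 0]])

```text
clock: 44.65
tool_pos: [0.5564, -0.2559, 0.055]
orientation: [2.288, 2.152, 0.0]
ft_force: [-2.4, 0.7, 3.4]
finger_gap: 0.0549
finger_force: 45.5
```

Contact with the floor is confirmed, so I release gently and retreat.

Call:
apply_moves(steps=[[[0, 0, 0], 0], [[0, 0, 0], 0], [[0, 0, 0], 0], [[0, 0, 0], 0], [[0, 0, 0], 0]], fingers=0.75)

```text
clock: 45.28
tool_pos: [0.5564, -0.2559, 0.0548]
orientation: [2.289, 2.152, -0.0]
ft_force: [-0.5, 0.6, 0.1]
finger_gap: 0.064
finger_force: 0.2
```

Call:
apply_moves(steps=[[[0, 0, -0.2], 0], [[0, 0, -0.4], 0], [[0, 0, -0.7], 0], [[0, 0, -0.7], 0], [[0, 0, -0.5], 0]])

```text
clock: 45.9
tool_pos: [0.5568, -0.2563, 0.1831]
orientation: [2.287, 2.15, 0.002]
ft_force: [0.3, -0.3, 0.2]
finger_gap: 0.0641
finger_force: 0.0
```

Call:
apply_moves(steps=[[[0.2, -0.3, -0.2], 0], [[0.4, -0.5, -0.2], 0], [[0.4, -0.5, -0.1], 0], [[0.3, -0.3, 0], 0], [[0.1, -0.1, 0], 0]])

```text
clock: 46.52
tool_pos: [0.4756, -0.1802, 0.2062]
orientation: [2.287, 2.152, 0.003]
ft_force: [0.6, 0.1, -0.4]
finger_gap: 0.0644
finger_force: 0.0
```

```bash
python3 - <<'E'
from h import *
from workcell import eyes
t=eyes.snapshot("top");sc=eyes.snapshot("scene")
cv2.imwrite("pics/w11.png",np.vstack([cv2.resize(t["frame"][100:300,60:480,::-1],(600,286)),cv2.resize(sc["frame"][120:340,150:430,::-1],(382,300),)if 0 else cv2.resize(sc["frame"][130:340,140:560,::-1],(600,300))]))
E
python3 go.py
```

```text
t 46.62 at [ 476.1 -180.7  205.7] yaw -3.5 z-axis [ 0.001  0.    -1.   ] q7 0.43 gap 0.0644 F [ 0.6 -0.6 -0.2]
cmd [556.6323737751696, -256.35771064905833, 139.09560886218392, -3.527090096065405]
!! using measured
max 0
```

View pics/w11.png

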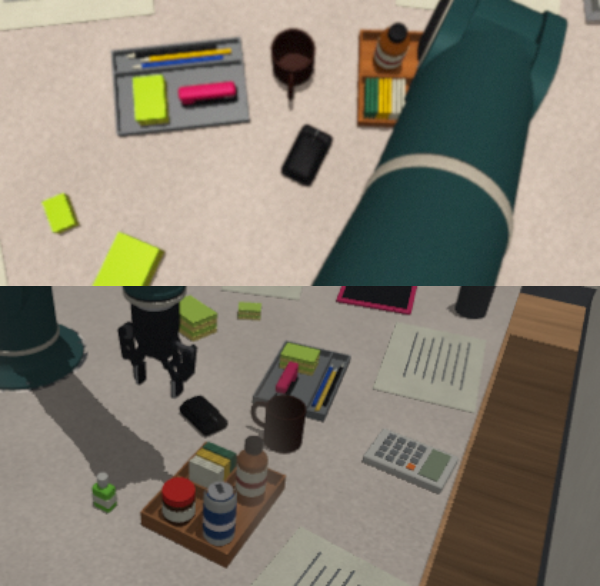

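All five items stand in their places. The mug, mouse and sanitiser were not moved, and the arm is clear.

```bash
python3 -c "
from workcell import order;print(order.job_done())"
```

```text
the job is handed in; nothing more can be done
None
```

The job is handed in after about 47 s of robot time: bottle and can are upright in the back row, the jar went into the front pocket after them, the notes and stapler are side by side in the tray bay, and the mug, mouse and sanitiser were left alone.

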